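# Put the spot plates away in layers in the bench drawer

## Robot

A 7-joint arm with a two-finger parallel gripper is mounted at the origin on the work surface. World frame = base frame: x ahead of the robot, y to its left, z up, the work surface at z = 0. Lengths are in m, angles in degrees, forces in N, time in s.
With the tool pointing down it reaches from about 0.425 to 0.8 m from the base axis. Payload 8.3 kg.
Tool frame: the origin (TCP) lies at the very end of the fingers, on their centre line; the grasp point (between the pads) lies 19 mm behind it; z points along the fingers, y is the direction in which the jaws open and shut (so a half turn about z gives the same grasp; the last joint's range is limited). The gripper opens to 85 mm and grips with 20 to 120 N. Pads are 22 mm wide; open, the fingers measure 114 mm over their backs; the gripper's body (76 mm by 85 mm) begins 54 mm behind the grasp point. The pads swing forward as they close: fully open they stand 13 mm farther back than shut.
Start: joints at [-79.865, 21.967, 0.94, 78.501, -0.361, 79.538, -2.664], TCP at [0.148, 0.607, 0.231] pointing down, gripper open.
Joint ranges: [-169.22, 169.22], [-14.56, 117.87], [-87.37, 89.26], [10.42, 133.3], [-82.24, 262.24], [0.94, 117.77], [-172.7, 172.7]. Speed limits (degrees/s): [136.94, 136.94, 172.46, 172.46, 180, 180, 180].

## Interface

Orientations are given as [roll, pitch, yaw] about the fixed x, y, z axes, in that order (R = Rz(yaw) Ry(pitch) Rx(roll)).
In Python, from station import env gives the robot as it stands.
- The arm moves only by the tool drive_tool, never from a script. Its argument "plan" is a list that holds one entry, the list of rows, each a list of 4 numbers: the shift along the tool's x, y, z in m, then the turn about the tool's z in rad. A call has 1 to 20 rows; each row is the pose to reach, as a shift and turn from the pose measured when the call began, along the tool's axes at that moment; what a row does not reach only later rows make up. A row lasts 1/10 s, in which the tool goes at most 50 mm and 8.59 degrees, less where a joint would pass 70% of its speed; a pose out of reach is approached as far as the arm can. A call with a gripper value outside its range is refused whole. "grip" is the closure, from -1 (fully open) to 1 (shut), set as the call begins (left out, the last holds). The fingers move at their own pace and stop on an object; the grip force is fixed at half the most. Time passes only in rows, so rows that repeat a pose let the fingers close. It gives the time, the measured TCP pose, the force and the opening at its end, in the units of the state.
- env.observe(): the state, without advancing time (a new reading comes with each control period).
- env.capture(name): name is "scene" or "top" or "wrist"; returns (picture, depth): 384x512x3 uint8, red, green, blue; 384x512 float32, m along the optical axis (not along the pixel's ray), 0 where there is no reading.
- env.calibration(name): a dict with "K" (3x3 intrinsics, pixels), "R" (3x3) and "t" (3): a world point X has camera coordinates R X + t. Camera axes: x right, y down, z forward; pixel columns grow to the right and rows downward; lengths in m; the calibration is good to about 2 mm. The wrist camera is an equidistant fisheye: a pixel r from the principal point sees the ray r / f radians off the axis. A picture is of the moment at which its call begins: read the wrist's pose just before it. calibration takes no time and is no camera call; for the wrist camera it gives the pose at the moment of the call.
- env.sign_off(): hands the job in, once; it reports no verdict.
Trained networks look in the newest picture that a camera, given by its name, has taken for a name from the list of things; names that differ only in an ending like _2 or _b are one class to them, and where a whole thing is asked for, a point or a joint stands for the part that bears it (a point fixed in the world has none). Each returns a list of dicts, best first, with "p" (0 to 1); they miss things now and then, are a little off and sometimes report something else, mostly with a low value. They report only what shows in the picture. A call takes as long as a camera call. They do not tell look-alikes from the thing itself.
- env.recognise(camera, target): "at" ([row, column] in pixels, amid what is visible of it).
- env.mark_of(camera, target): "at" ([row, column] in pixels: a listed point, or the origin of a listed thing).
The state is a dict: "clock": time; "joint_positions": joint angles; "joint_vel": joint speeds; "effort": joint torques, N m; "tcp_pos": TCP position; "ee_rot": TCP orientation; "ft_force": force on the tool from outside, world axes, zero at the start; "moment": the same for the moment, N m; "width": finger opening in m.
Only numpy, scipy, OpenCV 4.12 (cv2) and the standard library are available. Lean on these libraries where they do the work, as an engineer would, in place of code of your own. Each camera call takes 0.05 s, during which the arm holds its last target.

## Task

Pull the drawer of the wooden cabinet right out to its stop and pack every ceramic spot plate on the bench into it, lying flat, wells up and lengthwise, as one stack between its four corner angles, with exactly one cork sheet between each plate and the next; begin with a plate on the bare drawer floor. A cork sheet that is not needed stays lying flat on the bench. When the stack is complete, push the drawer fully home and let go, without shifting or upsetting the other things on the bench.

Things in the scene. Friction and masses are not known exactly. Their poses are not given: they have to be found in the camera images.
- guides (a point): middle point between four upright steel corner angles on the drawer floor, level with their tops, 56 mm above point drawer_floor, same axes. Between them is a space 120 mm (x) by 86 mm (y), centred in the drawer: 10 mm clear all round a piece lying along x. Angles are 3 mm thick, legs 27 mm (x) and 14 mm (y); each long side is open for fingers over its middle 72 mm
- drawer (a joint): how far the drawer of the wooden cabinet is pulled out, in m: 0 = fully home, 0.180 = at its stop. It starts 0 to 0.03 out. It slides against about 2 N of friction plus light damping and stays where it is left
- drawer_handle (a point): middle of the drawer's handle, a level steel bar 110 mm long along this frame's y, about 10 mm thick, its middle 35 mm off the drawer front, 78 mm above the bench and 34 mm below the cabinet's top, with free space above: it can be pinched from above across the bar. Axes as drawer_floor; moves with the drawer
- drawer_floor (a point): middle of the drawer's inner floor, 22 mm above the bench; moves with the drawer. -x is the way the drawer pulls out (towards the robot), z up. The inside is 160 mm (x) by 204 mm (y); plywood sides and back are 5 mm thick and rise only 38 mm above the floor; the dark wooden front is 15 mm thick and reaches 82 mm above the floor. At the stop the whole inside lies clear in front of the cabinet
- plate1: white ceramic spot plate with two rows of four shallow wells on top, 100 x 66 x 10 mm, about 0.13 kg; origin at the centre of its underside, x along its 100 mm length, z up. It starts lying flat on the bench, wells up, its length roughly along world y (up to 0.12 rad off). One of the four plates may be absent
- plate2: white ceramic spot plate with two rows of four shallow wells on top, 100 x 66 x 10 mm, about 0.13 kg; origin at the centre of its underside, x along its 100 mm length, z up. It starts lying flat on the bench, wells up, its length roughly along world y (up to 0.12 rad off). One of the four plates may be absent
- plate3: white ceramic spot plate with two rows of four shallow wells on top, 100 x 66 x 10 mm, about 0.13 kg; origin at the centre of its underside, x along its 100 mm length, z up. It starts lying flat on the bench, wells up, its length roughly along world y (up to 0.12 rad off). One of the four plates may be absent
- plate4: white ceramic spot plate with two rows of four shallow wells on top, 100 x 66 x 10 mm, about 0.13 kg; origin at the centre of its underside, x along its 100 mm length, z up. It starts lying flat on the bench, wells up, its length roughly along world y (up to 0.12 rad off). One of the four plates may be absent
- sheet1: plain brown cork sheet, stiff, 100 x 66 x 6 mm, 0.03 kg; origin at the centre of its underside, x along its 100 mm length, z up. It starts lying flat on the bench, its length roughly along world y (up to 0.12 rad off)
- sheet2: plain brown cork sheet, stiff, 100 x 66 x 6 mm, 0.03 kg; origin at the centre of its underside, x along its 100 mm length, z up. It starts lying flat on the bench, its length roughly along world y (up to 0.12 rad off)
- sheet3: plain brown cork sheet, stiff, 100 x 66 x 6 mm, 0.03 kg; origin at the centre of its underside, x along its 100 mm length, z up. It starts lying flat on the bench, its length roughly along world y (up to 0.12 rad off)
- dish: round shallow glass dish 60 mm across, 14 mm high, lying among the plates and sheets; a bystander, to be left alone
- beaker: glass beaker 76 mm across, 95 mm high, at the back of the bench; a bystander, to be left alone
- flask: green glass conical flask 84 mm across, 120 mm high, at the back of the bench; a bystander, to be left alone
- mortar: white ceramic mortar bowl 96 mm across, 55 mm high, at the back of the bench; a bystander, to be left alone
- jar: amber jar 68 mm across, 85 mm high, on the right side of the bench; a bystander, to be left alone
- spatula: steel spatula 190 mm long lying on the bench to the right of the robot; a bystander, to be left alone
Mind the look-alikes: they are no part of the job. What is shaped like the sheet1 but green or grey is not meant. Leave any green look-alike of the sheet3 alone.

How it is judged (in metres and radians):
On the way, in this order (a step that is already met when the one before it is completed fails the run):
1. the drawer is pulled out to its stop (value of joint drawer above 0.172 m), for 0.2 s.
2. with the drawer still at least half out, all the plates lie stacked in it with a cork sheet between each two (x of plate1 in the frame of drawer_floor between -0.02 and 0.02 m and y of plate1 in the frame of drawer_floor between -0.02 and 0.02 m and angle between the x axis of each of plate1, plate2, plate3, plate4 and the x axis of drawer_floor, either way round below 0.25 rad and angle between each of plate1, plate2, plate3, plate4's own z axis and vertical below 0.09 rad and (z of plate1 in the frame of drawer_floor between -0.003 and 0.003 m or z of plate1 in the frame of drawer_floor between 0.013 and 0.019 m or z of plate1 in the frame of drawer_floor between 0.029 and 0.035 m or z of plate1 in the frame of drawer_floor between 0.045 and 0.051 m) and x of plate2 in the frame of drawer_floor between -0.02 and 0.02 m and y of plate2 in the frame of drawer_floor between -0.02 and 0.02 m and (z of plate2 in the frame of drawer_floor between -0.003 and 0.003 m or z of plate2 in the frame of drawer_floor between 0.013 and 0.019 m or z of plate2 in the frame of drawer_floor between 0.029 and 0.035 m or z of plate2 in the frame of drawer_floor between 0.045 and 0.051 m) and x of plate3 in the frame of drawer_floor between -0.02 and 0.02 m and y of plate3 in the frame of drawer_floor between -0.02 and 0.02 m and (z of plate3 in the frame of drawer_floor between -0.003 and 0.003 m or z of plate3 in the frame of drawer_floor between 0.013 and 0.019 m or z of plate3 in the frame of drawer_floor between 0.029 and 0.035 m or z of plate3 in the frame of drawer_floor between 0.045 and 0.051 m) and x of plate4 in the frame of drawer_floor between -0.02 and 0.02 m and y of plate4 in the frame of drawer_floor between -0.02 and 0.02 m and (z of plate4 in the frame of drawer_floor between -0.003 and 0.003 m or z of plate4 in the frame of drawer_floor between 0.013 and 0.019 m or z of plate4 in the frame of drawer_floor between 0.029 and 0.035 m or z of plate4 in the frame of drawer_floor between 0.045 and 0.051 m) and ((x of sheet1 in the frame of drawer_floor between -0.02 and 0.02 m and y of sheet1 in the frame of drawer_floor between -0.02 and 0.02 m and angle between the x axis of sheet1 and the x axis of drawer_floor, either way round below 0.25 rad and angle between sheet1's own z axis and vertical below 0.09 rad and (z of sheet1 in the frame of drawer_floor between 0.007 and 0.013 m or z of sheet1 in the frame of drawer_floor between 0.023 and 0.029 m or z of sheet1 in the frame of drawer_floor between 0.039 and 0.045 m) and (z of plate1 in the frame of sheet1 between 0.002 and 0.01 m or z of plate2 in the frame of sheet1 between 0.002 and 0.01 m or z of plate3 in the frame of sheet1 between 0.002 and 0.01 m or z of plate4 in the frame of sheet1 between 0.002 and 0.01 m)) or (height (world z) of sheet1 below 0.008 m and angle between sheet1's own z axis and vertical below 0.09 rad)) and ((x of sheet2 in the frame of drawer_floor between -0.02 and 0.02 m and y of sheet2 in the frame of drawer_floor between -0.02 and 0.02 m and angle between the x axis of sheet2 and the x axis of drawer_floor, either way round below 0.25 rad and angle between sheet2's own z axis and vertical below 0.09 rad and (z of sheet2 in the frame of drawer_floor between 0.007 and 0.013 m or z of sheet2 in the frame of drawer_floor between 0.023 and 0.029 m or z of sheet2 in the frame of drawer_floor between 0.039 and 0.045 m) and (z of plate1 in the frame of sheet2 between 0.002 and 0.01 m or z of plate2 in the frame of sheet2 between 0.002 and 0.01 m or z of plate3 in the frame of sheet2 between 0.002 and 0.01 m or z of plate4 in the frame of sheet2 between 0.002 and 0.01 m)) or (height (world z) of sheet2 below 0.008 m and angle between sheet2's own z axis and vertical below 0.09 rad)) and ((x of sheet3 in the frame of drawer_floor between -0.02 and 0.02 m and y of sheet3 in the frame of drawer_floor between -0.02 and 0.02 m and angle between the x axis of sheet3 and the x axis of drawer_floor, either way round below 0.25 rad and angle between sheet3's own z axis and vertical below 0.09 rad and (z of sheet3 in the frame of drawer_floor between 0.007 and 0.013 m or z of sheet3 in the frame of drawer_floor between 0.023 and 0.029 m or z of sheet3 in the frame of drawer_floor between 0.039 and 0.045 m) and (z of plate1 in the frame of sheet3 between 0.002 and 0.01 m or z of plate2 in the frame of sheet3 between 0.002 and 0.01 m or z of plate3 in the frame of sheet3 between 0.002 and 0.01 m or z of plate4 in the frame of sheet3 between 0.002 and 0.01 m)) or (height (world z) of sheet3 below 0.008 m and angle between sheet3's own z axis and vertical below 0.09 rad)) and value of joint drawer above 0.09 m), for 0.2 s.
At the end, for the whole second after the job is handed in: drawer within 6 mm of home; plates flat (5 degrees) in one stack on its floor, plate, sheet, plate.., last a plate, each piece within 20 mm of the drawer's middle in length and width and 14 degrees of lengthwise; a sheet not in the stack lies flat on the bench; all at rest (x of plate1 in the frame of drawer_floor between -0.02 and 0.02 m and y of plate1 in the frame of drawer_floor between -0.02 and 0.02 m and angle between the x axis of each of plate1, plate2, plate3, plate4 and the x axis of drawer_floor, either way round below 0.25 rad and angle between each of plate1, plate2, plate3, plate4's own z axis and vertical below 0.09 rad and (z of plate1 in the frame of drawer_floor between -0.003 and 0.003 m or z of plate1 in the frame of drawer_floor between 0.013 and 0.019 m or z of plate1 in the frame of drawer_floor between 0.029 and 0.035 m or z of plate1 in the frame of drawer_floor between 0.045 and 0.051 m) and x of plate2 in the frame of drawer_floor between -0.02 and 0.02 m and y of plate2 in the frame of drawer_floor between -0.02 and 0.02 m and (z of plate2 in the frame of drawer_floor between -0.003 and 0.003 m or z of plate2 in the frame of drawer_floor between 0.013 and 0.019 m or z of plate2 in the frame of drawer_floor between 0.029 and 0.035 m or z of plate2 in the frame of drawer_floor between 0.045 and 0.051 m) and x of plate3 in the frame of drawer_floor between -0.02 and 0.02 m and y of plate3 in the frame of drawer_floor between -0.02 and 0.02 m and (z of plate3 in the frame of drawer_floor between -0.003 and 0.003 m or z of plate3 in the frame of drawer_floor between 0.013 and 0.019 m or z of plate3 in the frame of drawer_floor between 0.029 and 0.035 m or z of plate3 in the frame of drawer_floor between 0.045 and 0.051 m) and x of plate4 in the frame of drawer_floor between -0.02 and 0.02 m and y of plate4 in the frame of drawer_floor between -0.02 and 0.02 m and (z of plate4 in the frame of drawer_floor between -0.003 and 0.003 m or z of plate4 in the frame of drawer_floor between 0.013 and 0.019 m or z of plate4 in the frame of drawer_floor between 0.029 and 0.035 m or z of plate4 in the frame of drawer_floor between 0.045 and 0.051 m) and ((x of sheet1 in the frame of drawer_floor between -0.02 and 0.02 m and y of sheet1 in the frame of drawer_floor between -0.02 and 0.02 m and angle between the x axis of sheet1 and the x axis of drawer_floor, either way round below 0.25 rad and angle between sheet1's own z axis and vertical below 0.09 rad and (z of sheet1 in the frame of drawer_floor between 0.007 and 0.013 m or z of sheet1 in the frame of drawer_floor between 0.023 and 0.029 m or z of sheet1 in the frame of drawer_floor between 0.039 and 0.045 m) and (z of plate1 in the frame of sheet1 between 0.002 and 0.01 m or z of plate2 in the frame of sheet1 between 0.002 and 0.01 m or z of plate3 in the frame of sheet1 between 0.002 and 0.01 m or z of plate4 in the frame of sheet1 between 0.002 and 0.01 m)) or (height (world z) of sheet1 below 0.008 m and angle between sheet1's own z axis and vertical below 0.09 rad)) and ((x of sheet2 in the frame of drawer_floor between -0.02 and 0.02 m and y of sheet2 in the frame of drawer_floor between -0.02 and 0.02 m and angle between the x axis of sheet2 and the x axis of drawer_floor, either way round below 0.25 rad and angle between sheet2's own z axis and vertical below 0.09 rad and (z of sheet2 in the frame of drawer_floor between 0.007 and 0.013 m or z of sheet2 in the frame of drawer_floor between 0.023 and 0.029 m or z of sheet2 in the frame of drawer_floor between 0.039 and 0.045 m) and (z of plate1 in the frame of sheet2 between 0.002 and 0.01 m or z of plate2 in the frame of sheet2 between 0.002 and 0.01 m or z of plate3 in the frame of sheet2 between 0.002 and 0.01 m or z of plate4 in the frame of sheet2 between 0.002 and 0.01 m)) or (height (world z) of sheet2 below 0.008 m and angle between sheet2's own z axis and vertical below 0.09 rad)) and ((x of sheet3 in the frame of drawer_floor between -0.02 and 0.02 m and y of sheet3 in the frame of drawer_floor between -0.02 and 0.02 m and angle between the x axis of sheet3 and the x axis of drawer_floor, either way round below 0.25 rad and angle between sheet3's own z axis and vertical below 0.09 rad and (z of sheet3 in the frame of drawer_floor between 0.007 and 0.013 m or z of sheet3 in the frame of drawer_floor between 0.023 and 0.029 m or z of sheet3 in the frame of drawer_floor between 0.039 and 0.045 m) and (z of plate1 in the frame of sheet3 between 0.002 and 0.01 m or z of plate2 in the frame of sheet3 between 0.002 and 0.01 m or z of plate3 in the frame of sheet3 between 0.002 and 0.01 m or z of plate4 in the frame of sheet3 between 0.002 and 0.01 m)) or (height (world z) of sheet3 below 0.008 m and angle between sheet3's own z axis and vertical below 0.09 rad)) and linear speed of each of plate1, plate2, plate3, plate4, sheet1, sheet2, sheet3 below 0.02 m/s and value of joint drawer below 0.006 m); the robot touches nothing.
It fails at once if a bystander is shifted more than 50 mm or tipped over (distance of any of dish, beaker, flask, mortar, jar, spatula from where it was at the start of the episode above 0.05 m or angle between any of dish, beaker, flask, mortar, jar, spatula's own z axis and vertical above 0.6 rad).
Of plate1, plate2, plate3, plate4 only 3 to 4 are there at a start; the rules pass over those that are not, and their reading is None.
At some moment in a run one of plate1, plate2, plate3, plate4, sheet1, sheet2, sheet3 may be knocked a few centimetres aside while the robot is not near it.
It also fails if it takes over 210 s, if anything falls off the work surface, if the arm or the gripper's body presses on something with over 40 N, if the wrist force passes 120 N, or if a joint passes its speed limit or range.

## Working session

There is one attempt and no reset: what is moved stays moved. The work goes in short steps, Python scripts to look and compute and a tool call to move; the robot and the scene stay as the last step left them, time stands still between calls to the robot, and variables do not carry over. Pictures are saved under pics/ and viewed, and the job is handed in when it is done.

Besides the shell and the picture viewer there is one more tool, called after ">>>" as name(argument=value, ...), one argument or row to a line, values as JSON. drive_tool: Moves the arm, as the interface text tells. Its arguments: {"type":"object","properties":{"plan":{"type":"array","items":{"type":"array","items":{"type":"array","items":{"type":"number"}}}},"grip":{"type":"number"}},"required":["plan"]}

```bash
ls; mkdir -p pics; cat > h.py <<'E'
import numpy as np, cv2
from station import env
from scipy.spatial.transform import Rotation as Ro
def save(name,img): cv2.imwrite('pics/'+name,img[:,:,::-1])
def cloud(cam,depth,cal=None):
    c=cal or env.calibration(cam);K=np.array(c['K']);R=np.array(c['R']);t=np.array(c['t'])
    v,u=np.mgrid[:depth.shape[0],:depth.shape[1]]
    if cam=='wrist':
        f=K[0,0];dx=u-K[0,2];dy=v-K[1,2];r=np.hypot(dx,dy)+1e-9;th=r/f
        X=np.stack([np.sin(th)*dx/r,np.sin(th)*dy/r,np.cos(th)],-1);X=X/X[...,2:]*depth[...,None]
    else:
        X=np.stack([(u-K[0,2])/K[0,0],(v-K[1,2])/K[1,1],np.ones_like(depth)],-1)*depth[...,None]
    return (X-t)@R
E
python3 - <<'E'
from h import *
s=env.observe();print(s)
for c in ('scene','top','wrist'):
    p,d=env.capture(c);save(c+'0.png',p);np.save(c+'0.npy',d);print(c,{k:np.round(v,4).tolist() for k,v in env.calibration(c).items()})
E
```

```text
pics
{'clock': 0.0, 'joint_positions': array([-79.86511047,  22.01695538,   0.93740991,  78.56292602,
        -0.36240145,  79.5377331 ,  -2.66528219]), 'joint_vel': array([ 0.04553481, -0.03376681,  0.01049094,  0.07707798, -0.06947753,
       -0.02801078,  0.01098323]), 'effort': array([ 3.95521220e-04, -6.27582049e+01,  8.44303239e-01, -3.71822190e+01,
        1.66011869e-02,  1.39103192e-02,  1.47154191e-05]), 'tcp_pos': array([0.14826257, 0.60663038, 0.23024744]), 'ee_rot': array([-1.79885151e+02,  5.00970322e-04,  1.66264253e+02]), 'ft_force': array([0.10262577, 0.39208172, 0.32883146]), 'moment': array([-0.00016749, -0.02205846, -0.01544276]), 'width': 0.08550978670609016}
scene {'K': [[424.1033, 0.0, 256.9294], [0.0, 424.1033, 193.8716], [0.0, 0.0, 1.0]], 'R': [[-0.6183, 0.7857, -0.0183], [0.5542, 0.4194, -0.7191], [-0.5573, -0.4547, -0.6947]], 't': [0.3723, -0.209, 1.8437]}
top {'K': [[408.3879, 0.0, 254.5258], [0.0, 408.3879, 193.92], [0.0, 0.0, 1.0]], 'R': [[0.0079, -1.0, -0.0035], [-0.9925, -0.0074, -0.1217], [0.1216, 0.0044, -0.9926]], 't': [-0.0293, 0.5354, 1.4421]}
wrist {'K': [[297.3186, 0.0, 252.0041], [0.0, 297.3186, 189.6013], [0.0, 0.0, 1.0]], 'R': [[0.2369, 0.9715, -0.0007], [0.9302, -0.2266, 0.2886], [0.2802, -0.0691, -0.9575]], 't': [-0.6256, -0.0374, 0.3789]}
```

View pics/top0.png

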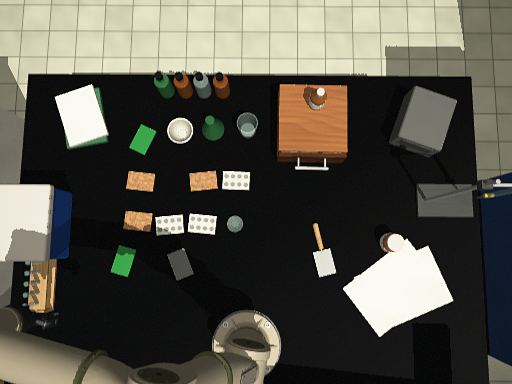

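View pics/scene0.png

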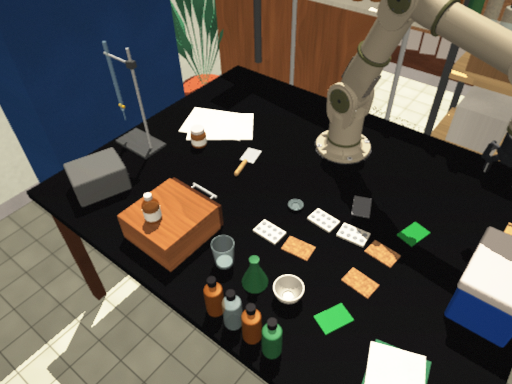

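View pics/wrist0.png

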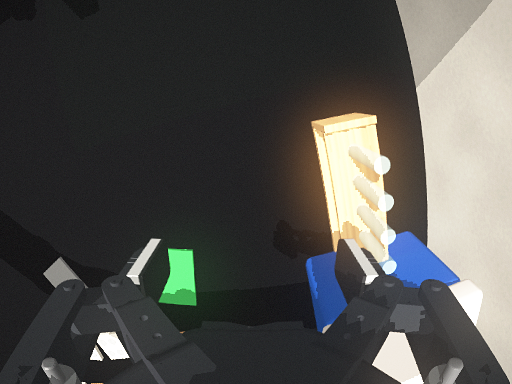

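The top view shows three plates at (row 180, col 236), (225, 169) and (224, 202). The brown sheets are at (181, 141), (180, 203) and (221, 138), and the dish is at (224, 235). The cabinet handle is at about (164, 312). The green and grey pieces are look-alikes. Next I measure the poses.

```bash
cat >> h.py <<'E'
def pieces(p,d,cam='top'):
    W=cloud(cam,d);hsv=cv2.cvtColor(p,cv2.COLOR_RGB2HSV)
    on=(W[...,2]<.13)&(W[...,0]>.2)&(W[...,0]<.95)&(abs(W[...,1])<.75)
    H,S,V=[hsv[...,i].astype(int) for i in range(3)]
    out=[]
    for nm,m in (('white',(S<60)&(V>120)&on),('brown',(H>5)&(H<22)&(S>70)&(V>70)&on)):
        m=cv2.morphologyEx(m.astype(np.uint8),cv2.MORPH_CLOSE,np.ones((3,3)))
        n,l,st,c=cv2.connectedComponentsWithStats(m)
        for i in range(1,n):
            if not 120<st[i,4]<1500: continue
            z=np.median(W[...,2][l==i])
            # reproject pixels at plane z
            v,u=np.nonzero(l==i); cal=env.calibration(cam);K=np.array(cal['K']);R=np.array(cal['R']);t=np.array(cal['t'])
            r=np.stack([(u-K[0,2])/K[0,0],(v-K[1,2])/K[1,1],np.ones(len(u))],1)@R; o=-t@R
            P=o+r*((z-o[2])/r[:,2])[:,None]
            rc=cv2.minAreaRect((P[:,:2]*1000).astype(np.float32))
            (cx,cy),(w,h),a=rc
            if w<h: w,h,a=h,w,a+90
            a=(a+90)%180-90
            out.append((nm,c[i].round().tolist(),[round(cx),round(cy)],[round(w),round(h)],round(a,1),round(z*1000,1)))
    return out
def px2w(cam,rc,z):
    cal=env.calibration(cam);K=np.array(cal['K']);R=np.array(cal['R']);t=np.array(cal['t'])
    r=np.array([(rc[1]-K[0,2])/K[0,0],(rc[0]-K[1,2])/K[1,1],1])@R;o=-t@R
    return o+r*(z-o[2])/r[2]
def topw(*P):
    pass
E
python3 - <<'E'
from h import *
p,d=env.capture('top')
for o in pieces(p,d): print(o)
for t,z in (('drawer_handle',.078),('drawer_floor',.022),('plate1',0),('sheet1',0),('dish',0)):
    for m in env.mark_of('top',t): print(t,m, px2w('top',m['at'],z).round(3))
p,d=env.capture('scene')
for t,z in (('drawer_handle',.078),('drawer_floor',.022),('plate1',0),('sheet1',0)):
    for m in env.mark_of('scene',t): print(t,m, px2w('scene',m['at'],z).round(3))
d=np.load('top0.npy');W=cloud('top',d)
print('handle pts');
m=(W[...,2]>.06)&(W[...,2]<.1)&(W[...,1]<-.05)&(W[...,1]>-.3)&(W[...,0]>.5)
for q in W[150:175,295:335][m[150:175,295:335]].round(3)[::6]: print(q)
E
```

```text
('white', [426.0, 129.0], [781, -623], [150, 148], 71.2, np.float64(109.5))
('white', [180.0, 130.0], [771, 254], [95, 93], 1.5, np.float64(27.7))
('white', [247.0, 129.0], [784, 8], [61, 53], 63.2, np.float64(8.8))
('white', [311.0, 167.0], [639, -225], [116, 39], -89.6, np.float64(81.2))
('white', [236.0, 180.0], [590, 45], [99, 67], -89.6, np.float64(9.2))
('white', [202.0, 224.0], [429, 166], [100, 69], 84.7, np.float64(9.0))
('white', [170.0, 224.0], [424, 285], [100, 68], -84.1, np.float64(9.3))
('white', [234.0, 223.0], [431, 47], [55, 51], -89.6, np.float64(8.8))
('white', [324.0, 262.0], [294, -278], [94, 64], 14.1, np.float64(2.3))
('brown', [183.0, 86.0], [909, 234], [84, 52], 15.0, np.float64(104.3))
('brown', [222.0, 86.0], [911, 97], [81, 52], 10.0, np.float64(103.9))
('brown', [140.0, 181.0], [584, 398], [100, 69], 84.1, np.float64(5.1))
('brown', [203.0, 181.0], [587, 166], [100, 69], -83.5, np.float64(4.9))
('brown', [138.0, 221.0], [437, 402], [100, 68], 84.7, np.float64(5.1))
('brown', [318.0, 236.0], [387, -254], [95, 19], 14.7, np.float64(16.3))
('brown', [44.0, 
[... 1767 characters left out ...]
73  0.061]
[ 0.662 -0.194  0.066]
[ 0.661 -0.218  0.071]
[ 0.661 -0.239  0.072]
[ 0.66  -0.26   0.077]
[ 0.66  -0.281  0.077]
[ 0.655 -0.174  0.08 ]
[ 0.66  -0.287  0.062]
[ 0.652 -0.269  0.081]
[ 0.649 -0.273  0.079]
[ 0.64  -0.174  0.083]
[ 0.636 -0.177  0.085]
[ 0.634 -0.269  0.079]
[ 0.631 -0.182  0.076]
[ 0.63  -0.202  0.084]
[ 0.63  -0.223  0.082]
[ 0.63  -0.244  0.082]
[ 0.632 -0.274  0.075]
[ 0.626 -0.184  0.083]
[ 0.626 -0.206  0.083]
[ 0.626 -0.226  0.086]
[ 0.627 -0.248  0.081]
[ 0.627 -0.269  0.081]
[ 0.623 -0.171  0.079]
[ 0.623 -0.192  0.078]
[ 0.623 -0.213  0.083]
[ 0.623 -0.234  0.081]
[ 0.622 -0.254  0.087]
[ 0.622 -0.275  0.087]
[ 0.621 -0.26   0.074]
[ 0.62  -0.279  0.083]
```

```bash
cat >> h.py <<'E'
def to(*wps):
    s=env.observe();R=Ro.from_euler('xyz',s['ee_rot'],degrees=True);p0=np.array(s['tcp_pos'])
    print('at',p0.round(4),np.round(s['ee_rot'],2),'w',round(s['width'],4),'t',round(s['clock'],2),'f',np.round(s['ft_force'],1))
    yaw0=s['ee_rot'][2]
    for x,y,z,yaw in wps:
        dl=R.inv().apply(np.array([x,y,z])-p0); dy=-((yaw-yaw0+180)%360-180)
        print([round(float(v),4) for v in dl]+[round(np.radians(dy),3)])
E
python3 - <<'E'
from h import *
to((.47,.25,.23,90),(.626,-.225,.2,90),(.626,-.225,.13,90))
E
```

```text
at [0.1484 0.6071 0.2313] [ 1.8000e+02 -1.0000e-02  1.6626e+02] w 0.0855 t 0.7 f [-0.2  0.5 -0.2]
[-0.3972, -0.2705, 0.0013, np.float64(1.331)]
[-0.6616, -0.6949, 0.0312, np.float64(1.331)]
[-0.6616, -0.6949, 0.1012, np.float64(1.331)]
```

>>> drive_tool(
  plan=[
    [[-0.04,-0.027,0,0.133],[-0.08,-0.054,0,0.266],[-0.12,-0.081,0,0.4],[-0.16,-0.108,0,0.53],[-0.2,-0.135,0,0.67],[-0.24,-0.162,0,0.8],[-0.28,-0.19,0,0.93],[-0.32,-0.217,0,1.07],[-0.36,-0.244,0,1.2],[-0.397,-0.27,0,1.331],[-0.424,-0.312,0.003,1.331],[-0.45,-0.355,0.006,1.331],[-0.477,-0.397,0.01,1.331],[-0.503,-0.44,0.012,1.331],[-0.53,-0.482,0.016,1.331],[-0.556,-0.525,0.019,1.331],[-0.583,-0.567,0.022,1.331],[-0.609,-0.61,0.025,1.331],[-0.636,-0.652,0.028,1.331],[-0.66,-0.69,0.031,1.331]],
  ],
)

```text
clock: 2.7
tcp_pos: [0.6262, -0.2219, 0.2002]
ee_rot: [180.0, 0.0, 90.0]
ft_force: [0.2, 0.4, 0.3]
width: 0.0852
```

```bash
python3 - <<'E'
from h import *
p,d=env.capture('wrist');save('w1.png',p)
to((.626,-.225,.2,90),(.626,-.225,.06,90))
print(env.mark_of('wrist','drawer_handle'))
p,d=env.capture('top')
for o in pieces(p,d): print(o)
E
```

```text
at [ 0.6245 -0.2312  0.1986] [-179.88    0.3    89.51] w 0.0854 t 2.75 f [-5.7 -2.4 -1.3]
[0.0062, 0.0014, -0.0014, np.float64(-0.009)]
[0.007, 0.0017, 0.1386, np.float64(-0.009)]
[{'at': [183.4, 248.2], 'p': 0.93}]
('white', [180.0, 130.0], [771, 254], [95, 93], 1.5, np.float64(27.4))
('white', [247.0, 129.0], [784, 8], [61, 53], 63.2, np.float64(8.8))
('white', [236.0, 180.0], [590, 45], [99, 67], -89.6, np.float64(9.1))
('white', [169.0, 225.0], [424, 285], [99, 68], -84.0, np.float64(9.2))
('white', [201.0, 224.0], [428, 167], [99, 68], 84.8, np.float64(8.8))
('white', [234.0, 223.0], [431, 47], [55, 51], -89.6, np.float64(8.6))
('white', [180.0, 264.0], [283, 242], [101, 65], 22.2, np.float64(5.2))
('white', [324.0, 262.0], [294, -278], [94, 64], 14.1, np.float64(2.1))
('brown', [183.0, 86.0], [909, 234], [83, 52], 14.0, np.float64(104.2))
('brown', [222.0, 86.0], [911, 97], [83, 52], 10.0, np.float64(105.8))
('brown', [140.0, 181.0], [584, 398], [100, 69], 84.1, np.float64(5.1))
('brown', [203.0, 181.0], [588, 166], [100, 69], -83.3, np.float64(5.1))
('brown', [138.0, 221.0], [437, 402], [100, 69], 84.5, np.float64(4.7))
('brown', [318.0, 236.0], [387, -254], [97, 19], 14.7, np.float64(17.2))
('brown', [44.0, 274.0], [249, 706], [99, 90], 0.5, np.float64(61.0))
```

View pics/w1.png

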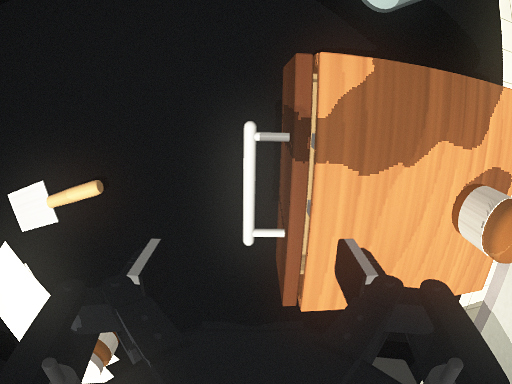

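The wrist view shows the handle bar at about (183, 248), running vertically in the image. The drawer is slightly open. Now I locate the bar in the world.

```bash
cat >> h.py <<'E'
def wpx(rc,z,cal):
    K=np.array(cal['K']);R=np.array(cal['R']);t=np.array(cal['t'])
    dx=rc[1]-K[0,2];dy=rc[0]-K[1,2];r=np.hypot(dx,dy)+1e-9;th=r/K[0,0]
    q=np.array([np.sin(th)*dx/r,np.sin(th)*dy/r,np.cos(th)])@R;o=-t@R
    return o+q*(z-o[2])/q[2]
E
python3 - <<'E'
from h import *
cal=env.calibration('wrist');p,d=env.capture('wrist')
W=cloud('wrist',d,cal)
for m in env.mark_of('wrist','drawer_handle'): print(wpx(m['at'],.078,cal).round(4))
m=(W[...,2]>.068)&(W[...,2]<.09)&(W[...,0]<.655)&(W[...,0]>.56)&(W[...,1]<-.1)&(W[...,1]>-.4)
q=W[m];print(len(q),q.min(0),q.max(0),np.median(q,0))
for y in np.arange(-.30,-.14,.02):
    k=q[abs(q[:,1]-y)<.01];
    if len(k):print(round(y,2),len(k),k.min(0).round(3),k.max(0).round(3),np.median(k,0).round(4))
to((.626,-.225,.2,90))
E
```

```text
[ 0.621  -0.2237  0.078 ]
1890 [ 0.61798476 -0.28398078  0.07662886] [ 0.6549556  -0.16389805  0.08553347] [ 0.62521761 -0.21766183  0.08210558]
-0.28 202 [ 0.618 -0.284  0.079] [ 0.655 -0.27   0.085] [ 0.6268 -0.2728  0.0821]
-0.26 351 [ 0.618 -0.27   0.077] [ 0.655 -0.25   0.085] [ 0.6259 -0.2666  0.0818]
-0.24 237 [ 0.618 -0.25   0.078] [ 0.629 -0.23   0.086] [ 0.6232 -0.2396  0.0825]
-0.22 251 [ 0.619 -0.23   0.079] [ 0.629 -0.21   0.085] [ 0.6234 -0.22    0.0826]
-0.2 242 [ 0.619 -0.21   0.077] [ 0.629 -0.19   0.085] [ 0.6235 -0.1997  0.0824]
-0.18 526 [ 0.619 -0.19   0.078] [ 0.655 -0.17   0.086] [ 0.6289 -0.1779  0.0818]
-0.16 81 [ 0.619 -0.17   0.078] [ 0.629 -0.164  0.084] [ 0.6245 -0.1673  0.0819]
at [ 0.6257 -0.2197  0.1999] [-1.7997e+02 -3.0000e-02  8.9990e+01] w 0.0853 t 2.95 f [0.5 0.8 0.3]
[-0.0053, 0.0003, -0.0001, np.float64(-0.0)]
```

>>> drive_tool(
  plan=[
    [[-0.004,-0.0025,0,0],[-0.004,-0.0025,0,0],[-0.004,-0.0025,0,0],[-0.004,-0.0025,0.01,0],[-0.004,-0.0025,0.02,0],[-0.004,-0.0025,0.03,0]],
  ],
  grip=0.3,
)

```text
clock: 3.55
tcp_pos: [0.623, -0.2232, 0.1686]
ee_rot: [-179.9, -0.1, 90.0]
ft_force: [0.2, -0.0, -0.3]
width: 0.0299
```

```bash
python3 - <<'E'
from h import *
to((.6235,-.224,.12,90),(.6235,-.224,.062,90))
E
```

```text
at [ 0.623  -0.2232  0.1686] [-1.7993e+02 -5.0000e-02  9.0010e+01] w 0.0299 t 3.55 f [ 0.2 -0.  -0.3]
[-0.0009, 0.0006, 0.0486, np.float64(0.0)]
[-0.0009, 0.0007, 0.1066, np.float64(0.0)]
```

>>> drive_tool(
  plan=[
    [[-0.001,0.0005,0.02,0],[-0.001,0.0005,0.04,0],[-0.001,0.0005,0.06,0],[-0.001,0.0005,0.08,0],[-0.001,0.0005,0.095,0],[-0.001,0.0005,0.106,0],[-0.001,0.0005,0.106,0]],
  ],
)

```text
clock: 4.25
tcp_pos: [0.6242, -0.2239, 0.0626]
ee_rot: [180.0, -0.1, 90.0]
ft_force: [-0.5, 0.7, 0.5]
width: 0.0303
```

>>> drive_tool(
  plan=[
    [[0,0,0,0],[0,0,0,0],[0,0,0,0],[0,0,0,0],[0,0,0,0]],
  ],
  grip=1,
)

```text
clock: 4.75
tcp_pos: [0.6245, -0.224, 0.0628]
ee_rot: [179.9, -0.0, 90.0]
ft_force: [2.2, -0.7, 1.1]
width: 0.0084
```

```bash
python3 - <<'E'
from h import *
to((.4436,-.224,.062,90))
E
```

```text
at [ 0.6245 -0.224   0.0628] [ 1.7994e+02 -4.0000e-02  9.0040e+01] w 0.0084 t 4.75 f [ 2.2 -0.7  1.1]
[0.0001, -0.1809, 0.0006, np.float64(0.001)]
```

>>> drive_tool(
  plan=[
    [[0,-0.01,0,0],[0,-0.025,0,0],[0,-0.04,0,0],[0,-0.055,0,0],[0,-0.07,0,0],[0,-0.085,0,0],[0,-0.1,0,0],[0,-0.115,0,0],[0,-0.13,0,0],[0,-0.14,0,0],[0,-0.15,0,0],[0,-0.155,0,0],[0,-0.16,0,0],[0,-0.165,0,0],[0,-0.168,0,0],[0,-0.168,0,0]],
  ],
)

```text
clock: 6.35
tcp_pos: [0.4562, -0.2213, 0.0627]
ee_rot: [180.0, -0.3, 90.1]
ft_force: [-1.2, 8.0, 5.9]
width: 0.0083
```

>>> drive_tool(
  plan=[
    [[0.001,-0.004,0,0],[0.001,-0.008,0,0],[0.001,-0.012,0,0],[0.001,-0.016,0,0],[0.001,-0.016,0,0]],
  ],
)

```text
clock: 6.85
tcp_pos: [0.4463, -0.221, 0.063]
ee_rot: [179.3, 0.0, 90.3]
ft_force: [33.9, -9.9, -35.0]
width: 0.009
```

>>> drive_tool(
  plan=[
    [[0,0.001,0,0],[0,0.001,0,0],[0,0.001,0,0],[0,0.001,0,0],[0,0.001,-0.02,0],[0,0.001,-0.05,0],[0,0.001,-0.09,0],[0,0.001,-0.13,0],[0,0.001,-0.16,0]],
  ],
  grip=0.3,
)

```text
clock: 7.75
tcp_pos: [0.4449, -0.2215, 0.2254]
ee_rot: [179.2, 0.0, 90.2]
ft_force: [0.9, -0.3, 0.1]
width: 0.0298
```

```bash
python3 - <<'E'
from h import *
cal=env.calibration('wrist');p,d=env.capture('wrist');save('w2.png',p)
p,d=env.capture('top');save('t2.png',p)
for o in pieces(p,d): print(o)
for t,z in (('drawer_handle',.078),('drawer_floor',.022),('guides',.078)):
    for c in ('wrist','top'):
        for m in env.mark_of(c,t): print(c,t,m,(wpx(m['at'],z,cal) if c=='wrist' else px2w(c,m['at'],z)).round(4))
to((.5,.1,.2,90))
E
```

```text
('white', [180.0, 130.0], [771, 254], [95, 93], 1.5, np.float64(27.5))
('white', [247.0, 129.0], [784, 8], [61, 53], 63.2, np.float64(7.3))
('white', [235.0, 180.0], [590, 45], [98, 66], 86.8, np.float64(9.4))
('white', [201.0, 223.0], [429, 166], [99, 68], 84.8, np.float64(9.2))
('white', [169.0, 225.0], [424, 285], [99, 68], -84.0, np.float64(9.1))
('white', [234.0, 223.0], [432, 47], [55, 51], -89.6, np.float64(8.1))
('white', [180.0, 264.0], [283, 242], [101, 65], 22.5, np.float64(4.8))
('brown', [183.0, 86.0], [910, 234], [85, 53], 17.9, np.float64(103.3))
('brown', [222.0, 86.0], [909, 96], [79, 52], 10.0, np.float64(104.6))
('brown', [140.0, 181.0], [584, 398], [100, 69], 84.1, np.float64(4.9))
('brown', [203.0, 181.0], [587, 166], [100, 69], -83.5, np.float64(5.2))
('brown', [138.0, 221.0], [437, 402], [100, 69], 84.5, np.float64(5.1))
('brown', [44.0, 274.0], [249, 706], [99, 90], 0.4, np.float64(61.3))
wrist drawer_handle {'at': [177.0, 251.0], 'p': 0.79} [ 0.446  -0.2209  0.078 ]
top drawer_handle {'at': [215.1, 308.9], 'p': 0.66} [ 0.4573 -0.2149  0.078 ]
top drawer_handle {'at': [182.3, 141.6], 'p': 0.34} [0.5683 0.3718 0.078 ]
wrist drawer_floor {'at': [169.3, 352.5], 'p': 0.82} [ 0.573  -0.2246  0.022 ]
top drawer_floor {'at': [182.5, 308.2], 'p': 0.72} [ 0.5804 -0.2206  0.022 ]
wrist guides {'at': [178.8, 374.0], 'p': 0.74} [ 0.5781 -0.2221  0.078 ]
top guides {'at': [180.6, 311.6], 'p': 0.72} [ 0.5787 -0.2254  0.078 ]
top guides {'at': [183.5, 141.5], 'p': 0.34} [0.564 0.372 0.078]
top guides {'at': [133.4, 181.1], 'p': 0.27} [0.7456 0.2382 0.078 ]
at [ 0.4445 -0.2207  0.2218] [1.7942e+02 1.0000e-02 9.0260e+01] w 0.0299 t 8.15 f [ 0.4 -0.8  0. ]
[0.3204, 0.0567, 0.0223, np.float64(0.004)]
```

View pics/t2.png

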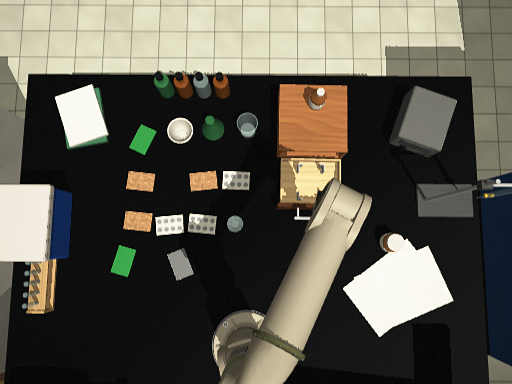

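View pics/w2.png

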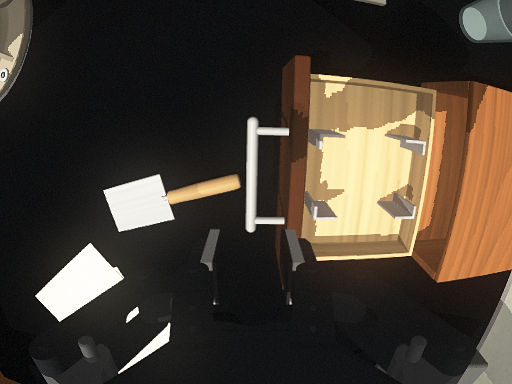

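>>> drive_tool(
  plan=[
    [[0.04,0.02,0,0],[0.08,0.04,0.005,0],[0.12,0.06,0.01,-0.01],[0.16,0.09,0.015,-0.02],[0.2,0.11,0.02,0.02],[0.235,0.13,0.02,0.02],[0.258,0.143,0.02,0.02],[0.267,0.147,0.02,0.02],[0.267,0.147,0.02,0.02],[0.267,0.147,0.02,0.02]],
  ],
  grip=-1,
)

```text
clock: 9.15
tcp_pos: [0.5899, 0.045, 0.2028]
ee_rot: [179.5, 0.1, 89.0]
ft_force: [0.1, -0.3, 0.1]
width: 0.0859
```

```bash
cat >> h.py <<'E'
def wpieces(name=None,zlo=.003,zhi=.014):
    cal=env.calibration('wrist');p,d=env.capture('wrist')
    if name: save(name,p)
    W=cloud('wrist',d,cal);hsv=cv2.cvtColor(p,cv2.COLOR_RGB2HSV).astype(int)
    H,S,V=hsv[...,0],hsv[...,1],hsv[...,2]
    on=(d>0)&(W[...,2]<zhi)&(W[...,2]>zlo)
    for nm,m in (('white',(S<70)&(V>90)&on),('brown',(H>4)&(H<24)&(S>70)&(V>60)&on)):
        m=cv2.morphologyEx(m.astype(np.uint8),cv2.MORPH_OPEN,np.ones((3,3)))
        m=cv2.morphologyEx(m,cv2.MORPH_CLOSE,np.ones((5,5)))
        n,l,st,c=cv2.connectedComponentsWithStats(m)
        for i in range(1,n):
            if st[i,4]<600: continue
            P=W[l==i];P=P[abs(P[:,2]-np.median(P[:,2]))<.006]
            (cx,cy),(w,h),a=cv2.minAreaRect((P[:,:2]*1000).astype(np.float32))
            if w<h: w,h,a=h,w,a+90
            print(nm,c[i].round(),'c',round(cx,1),round(cy,1),'s',round(w),round(h),'a',round(a%180,1),'z',round(np.median(P[:,2])*1000,1))
E
python3 - <<'E'
from h import *
wpieces('w3.png')
to((.59,.045,.2,88.5),(.59,.045,.02,88.5))
E
```

```text
white [26. 37.] c 277.9 244.0 s 107 72 a 22.3 z 6.0
white [111.  10.] c 426.7 252.0 s 67 36 a 3.0 z 10.1
white [114.  73.] c 427.6 167.3 s 100 67 a 84.8 z 10.1
white [249. 165.] c 588.3 46.2 s 100 66 a 88.1 z 10.0
white [119. 170.] c 428.0 47.2 s 54 53 a 175.4 z 9.2
brown [246.  63.] c 586.3 166.7 s 100 66 a 96.4 z 6.1
brown [319. 313.] c 692.0 -167.6 s 97 32 a 90.9 z 9.8
at [0.5899 0.0446 0.2031] [1.7945e+02 5.0000e-02 8.8950e+01] w 0.0856 t 9.2 f [-0.7 -1.  -0.1]
[0.0004, 0.0001, 0.0031, np.float64(0.008)]
[0.0006, -0.0017, 0.1831, np.float64(0.008)]
```

View pics/w3.png

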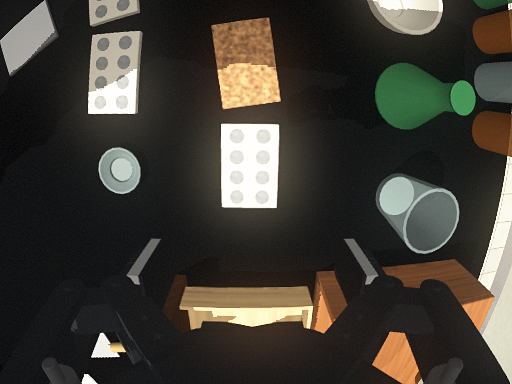

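The wrist view shows the plate at (165, 249), centred at world (0.588, 0.046), with length angle 88°. The dish and sheet are well clear of it.

```bash
python3 - <<'E'
from h import *
to((.5883,.0462,.2,88.1),(.5883,.0462,.002,88.1))
E
```

```text
at [0.5899 0.0446 0.2031] [1.7945e+02 5.0000e-02 8.8950e+01] w 0.0856 t 9.2 f [-0.7 -1.  -0.1]
[0.0016, -0.0017, 0.0031, np.float64(0.015)]
[0.0018, -0.0036, 0.2011, np.float64(0.015)]
```

>>> drive_tool(
  plan=[
    [[0.0016,-0.002,0.03,0.015],[0.0016,-0.002,0.065,0.015],[0.0016,-0.0025,0.1,0.015],[0.0018,-0.003,0.135,0.015],[0.0018,-0.003,0.165,0.015],[0.0018,-0.0035,0.185,0.015],[0.0018,-0.0036,0.195,0.015],[0.0018,-0.0036,0.2,0.015],[0.0018,-0.0036,0.203,0.015],[0.0018,-0.0036,0.205,0.015],[0.0018,-0.0036,0.205,0.015]],
  ],
)

```text
clock: 10.3
tcp_pos: [0.5888, 0.0463, -0.0012]
ee_rot: [179.4, 0.0, 88.1]
ft_force: [-0.3, -0.7, -0.5]
width: 0.0854
```

>>> drive_tool(
  plan=[
    [[0,0,0.002,0],[0,0,0.003,0],[0,0,0.003,0],[0,0,0.003,0],[0,0,0.003,0],[0,0,0.003,0]],
  ],
  grip=1,
)

```text
clock: 10.9
tcp_pos: [0.5895, 0.0464, -0.0027]
ee_rot: [179.3, -0.0, 88.1]
ft_force: [-4.6, -0.1, 11.0]
width: 0.0637
```

>>> drive_tool(
  plan=[
    [[0,0,-0.005,0],[0,0,-0.015,0],[0,0,-0.03,0],[0,0,-0.05,0],[0,0,-0.075,0],[0,0,-0.105,0],[0,0,-0.135,0],[0,0,-0.155,0],[0,0,-0.165,0],[0,0,-0.165,0]],
  ],
)

```text
clock: 11.9
tcp_pos: [0.5883, 0.0464, 0.1642]
ee_rot: [179.1, -0.1, 88.1]
ft_force: [-0.1, 0.2, -1.6]
width: 0.0639
```

```bash
python3 - <<'E'
from h import *
to((.577,-.2225,.165,0))
p,d=env.capture('wrist');save('w4.png',p)
E
```

```text
at [0.5883 0.0464 0.1642] [ 1.7913e+02 -7.0000e-02  8.8080e+01] w 0.0639 t 11.9 f [-0.1  0.2 -1.6]
[-0.2691, -0.0023, -0.0012, np.float64(1.537)]
```

View pics/w4.png

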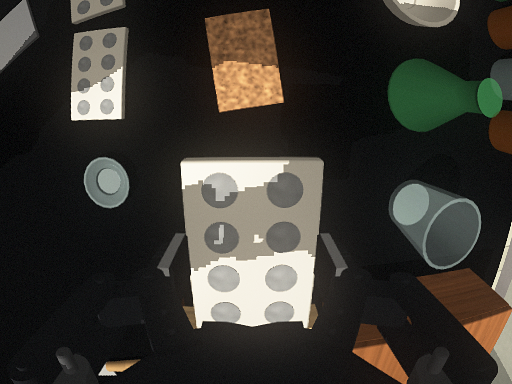

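```bash
python3 - <<'E'
from h import *
p,d=env.capture('top');save('t3.png',p[120:230,250:360].repeat(5,0).repeat(5,1))
W=cloud('top',d)
m=(W[...,2]>.07)&(W[...,2]<.11)&(W[...,0]>.42)&(W[...,0]<.5)&(W[...,1]<-.1)&(W[...,1]>-.35)
q=W[m];f=q[q[:,2]>.095];print('front',f.min(0),f.max(0),np.median(f,0))
m=(W[...,2]>.065)&(W[...,2]<.09)&(W[...,0]>.50)&(W[...,0]<.65)&(W[...,1]<-.13)&(W[...,1]>-.32)
n,l,st,c=cv2.connectedComponentsWithStats(m.astype(np.uint8))
for i in range(1,n):
    q=W[l==i];print(st[i,4],q.min(0).round(3),q.max(0).round(3))
# interior rim
for x in (.53,.575,.62):
    k=(abs(W[...,0]-x)<.006)&(W[...,1]<-.08)&(W[...,1]>-.36)&(W[...,2]>.045)&(W[...,2]<.075)
    q=W[k][:,1];print(x,q.min().round(3),q.max().round(3))
E
```

```text
front [ 0.48359003 -0.34051324  0.09529661] [ 0.49989742 -0.10295036  0.10985575] [ 0.4907054  -0.22575858  0.10294242]
14 [ 0.616 -0.193  0.066] [ 0.642 -0.178  0.08 ]
17 [ 0.616 -0.27   0.066] [ 0.639 -0.255  0.083]
12 [ 0.517 -0.191  0.073] [ 0.542 -0.177  0.081]
18 [ 0.517 -0.269  0.069] [ 0.542 -0.255  0.082]
0.53 -0.328 -0.115
0.575 -0.33 -0.116
0.62 -0.33 -0.119
```

View pics/t3.png

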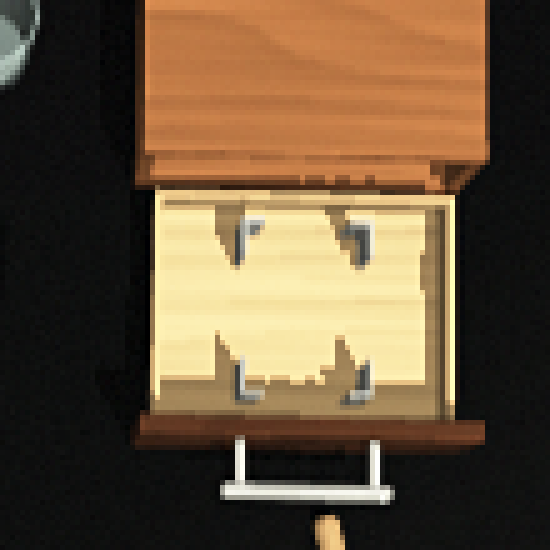

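The crop shows the four angles spanning x 0.517–0.641 and y −0.270 to −0.178. That puts the stack centre at about (0.578, −0.2235).

```bash
python3 - <<'E'
from h import *
to((.578,-.2235,.165,-1))
E
```

```text
at [0.587  0.0465 0.1616] [ 1.7935e+02 -2.0000e-02  8.8100e+01] w 0.0637 t 12.0 f [-0.1 -0.4 -1.6]
[-0.2701, -0.0, -0.0035, np.float64(1.555)]
```

>>> drive_tool(
  plan=[
    [[-0.01,0,-0.003,0.05],[-0.025,0,-0.003,0.15],[-0.045,0,-0.003,0.26],[-0.065,0,-0.003,0.37],[-0.085,0,-0.003,0.48],[-0.105,0,-0.003,0.59],[-0.125,0,-0.003,0.7],[-0.145,0,-0.003,0.81],[-0.165,0,-0.003,0.92],[-0.185,0,-0.003,1.03],[-0.205,0,-0.003,1.14],[-0.225,0,-0.003,1.25],[-0.24,0,-0.003,1.35],[-0.253,0,-0.003,1.44],[-0.263,0,-0.003,1.51],[-0.27,0,-0.003,1.555],[-0.27,0,-0.003,1.555],[-0.27,0,-0.003,1.555]],
  ],
)

```text
clock: 13.8
tcp_pos: [0.5779, -0.2229, 0.1638]
ee_rot: [-180.0, -0.6, -0.9]
ft_force: [0.1, 0.1, -0.7]
width: 0.0638
```

```bash
python3 - <<'E'
from h import *
to((.578,-.2235,.1,-1),(.578,-.2235,.021,-1))
E
```

```text
at [ 0.5779 -0.2229  0.1638] [-179.98   -0.59   -0.91] w 0.0638 t 13.8 f [ 0.1  0.1 -0.7]
[-0.0005, 0.0006, 0.0638, np.float64(0.002)]
[-0.0013, 0.0006, 0.1428, np.float64(0.002)]
```

>>> drive_tool(
  plan=[
    [[0,0.0006,0.01,0],[0,0.0006,0.03,0],[-0.0005,0.0006,0.055,0],[-0.001,0.0006,0.08,0],[-0.001,0.0006,0.105,0],[-0.001,0.0006,0.123,0],[-0.0013,0.0006,0.133,0],[-0.0013,0.0006,0.139,0],[-0.0013,0.0006,0.1425,0],[-0.0013,0.0006,0.1425,0],[-0.0013,0.0006,0.1425,0]],
  ],
)

```text
clock: 14.9
tcp_pos: [0.5785, -0.2237, 0.0221]
ee_rot: [-180.0, -0.7, -0.9]
ft_force: [-0.1, -0.2, -0.9]
width: 0.0639
```

>>> drive_tool(
  plan=[
    [[0,0,0.0015,0],[0,0,0.0025,0],[0,0,0.0025,0]],
  ],
)

```text
clock: 15.2
tcp_pos: [0.5789, -0.2239, 0.02]
ee_rot: [180.0, -0.7, -0.9]
ft_force: [-0.1, -0.7, 0.2]
width: 0.0637
```

>>> drive_tool(
  plan=[
    [[0,0,0,0],[0,0,0,0],[0,0,0,0],[0,0,-0.01,0],[0,0,-0.03,0],[0,0,-0.06,0],[0,0,-0.1,0],[0,0,-0.14,0],[0,0,-0.17,0],[0,0,-0.18,0],[0,0,-0.18,0]],
  ],
  grip=-1,
)

```text
clock: 16.3
tcp_pos: [0.5773, -0.2244, 0.2021]
ee_rot: [180.0, -0.9, -0.9]
ft_force: [-0.3, -0.0, -0.5]
width: 0.0853
```

```bash
python3 - <<'E'
from h import *
wpieces('w5.png',.02,.04)
to((.5863,.1667,.2,96.4-180),(.5863,.1667,.2,96.4))
p,d=env.capture('top')
for o in pieces(p,d): print(o)
E
```

```text
white [253. 171.] c 577.3 -222.4 s 99 66 a 179.1 z 32.1
brown [255. 166.] c 575.8 -222.9 s 206 161 a 89.1 z 22.1
brown [254. 226.] c 517.1 -227.3 s 91 59 a 107.5 z 22.1
at [ 0.5767 -0.2238  0.2002] [180.    -0.76  -0.9 ] w 0.0856 t 16.35 f [ 0.3  0.2 -1.3]
[0.0035, -0.3906, 0.0002, np.float64(1.443)]
[0.0035, -0.3906, 0.0002, np.float64(-1.698)]
('white', [180.0, 130.0], [771, 254], [95, 93], 1.5, np.float64(27.4))
('white', [247.0, 129.0], [784, 8], [61, 53], 63.2, np.float64(8.1))
('white', [169.0, 225.0], [424, 285], [99, 69], -84.0, np.float64(9.0))
('white', [202.0, 223.0], [428, 166], [99, 66], 84.8, np.float64(9.7))
('white', [234.0, 223.0], [432, 47], [55, 51], -89.6, np.float64(8.0))
('white', [180.0, 264.0], [283, 242], [101, 65], 22.5, np.float64(5.2))
('white', [324.0, 262.0], [294, -278], [94, 64], 14.1, np.float64(2.5))
('brown', [183.0, 86.0], [911, 233], [85, 52], 17.9, np.float64(102.1))
('brown', [222.0, 86.0], [912, 97], [83, 52], 10.0, np.float64(104.1))
('brown', [140.0, 181.0], [584, 398], [100, 69], 84.1, np.float64(5.1))
('brown', [203.0, 181.0], [588, 166], [100, 69], -83.3, np.float64(5.6))
('brown', [335.0, 201.0], [520, -309], [78, 71], -89.6, np.float64(59.7))
('brown', [138.0, 221.0], [437, 402], [100, 69], 84.5, np.float64(5.1))
('brown', [318.0, 236.0], [387, -254], [97, 19], 14.7, np.float64(17.3))
('brown', [44.0, 274.0], [249, 706], [99, 90], 0.5, np.float64(60.9))
```

View pics/w5.png

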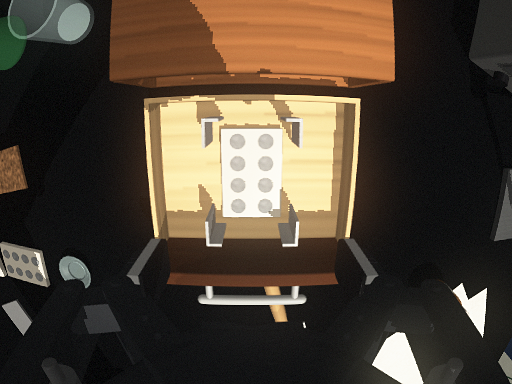

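The plate lies centred, at (577.3, −222.4) mm and 179.1°. The drawer's inner centre is (575.8, −222.9) mm. Next is the cork sheet at (586, 167).

>>> drive_tool(
  plan=[
    [[0,-0.03,0,-0.13],[0,-0.06,0,-0.27],[0,-0.09,0,-0.4],[0,-0.12,0,-0.54],[0,-0.15,0,-0.67],[0,-0.18,0,-0.8],[0,-0.21,0,-0.94],[0.001,-0.24,0,-1.07],[0.002,-0.27,0,-1.2],[0.002,-0.3,0,-1.33],[0.003,-0.33,0,-1.45],[0.003,-0.36,0,-1.57],[0.0035,-0.38,0,-1.66],[0.0035,-0.39,0,-1.698],[0.0035,-0.3906,0,-1.698],[0.0035,-0.3906,0,-1.698]],
  ],
)

```text
clock: 18.0
tcp_pos: [0.5857, 0.1657, 0.1986]
ee_rot: [179.4, 0.1, 96.2]
ft_force: [-0.5, -0.1, 0.4]
width: 0.0855
```

```bash
python3 - <<'E'
from h import *
wpieces('w6.png')
to((.5863,.1667,.1,96.4),(.5863,.1667,-.004,96.4))
E
```

```text
white [124.  57.] c 423.3 285.7 s 100 67 a 96.1 z 10.1
white [34. 92.] c 281.7 243.0 s 101 66 a 22.1 z 5.9
white [404. 119.] c 763.0 249.0 s 41 41 a 32.5 z 7.8
white [122. 153.] c 427.8 167.4 s 101 67 a 84.6 z 10.0
white [122. 243.] c 425.8 50.8 s 55 46 a 50.6 z 8.7
brown [251. 164.] c 586.5 167.1 s 100 65 a 96.7 z 5.9
at [0.5859 0.1651 0.1989] [1.7939e+02 1.1000e-01 9.6170e+01] w 0.0853 t 18.05 f [-0.3 -0.6 -0.3]
[0.0017, -0.0005, 0.0989, np.float64(-0.004)]
[0.0019, -0.0016, 0.2029, np.float64(-0.004)]
```

>>> drive_tool(
  plan=[
    [[0.0017,-0.0003,0.03,-0.004],[0.0017,-0.0004,0.065,-0.004],[0.0017,-0.0005,0.1,-0.004],[0.0019,-0.0008,0.135,-0.004],[0.002,-0.001,0.165,-0.004],[0.002,-0.0014,0.185,-0.004],[0.002,-0.0015,0.195,-0.004],[0.002,-0.0015,0.2,-0.004],[0.002,-0.0015,0.201,-0.004],[0.002,-0.0015,0.201,-0.004]],
  ],
)

```text
clock: 19.05
tcp_pos: [0.5872, 0.1667, -0.001]
ee_rot: [179.3, 0.1, 96.4]
ft_force: [-0.4, -0.1, 0.1]
width: 0.0854
```

>>> drive_tool(
  plan=[
    [[0,0,0,0],[0,0,0,0],[0,0,0,0],[0,0,0,0],[0,0,0,0]],
  ],
  grip=1,
)

```text
clock: 19.55
tcp_pos: [0.5893, 0.1678, 0.0063]
ee_rot: [179.0, -0.1, 96.4]
ft_force: [-18.1, -2.4, 41.0]
width: 0.0126
```

The fingers slid over the top of the sheet, because the tips sit about 6.6 mm behind the TCP at this opening. I'll lift, open and look again.

>>> drive_tool(
  plan=[
    [[0,0,-0.01,0],[0,0,-0.03,0],[0,0,-0.06,0],[0,0,-0.09,0],[0,0,-0.12,0],[0,0,-0.15,0],[0,0,-0.15,0]],
  ],
)

```text
clock: 20.25
tcp_pos: [0.5896, 0.1675, 0.1619]
ee_rot: [178.5, -0.3, 96.3]
ft_force: [1.2, -0.4, 0.2]
width: 0.0001
```

>>> drive_tool(
  plan=[
    [[0,0,0,0],[0,0,0,0],[0,0,0,0]],
  ],
  grip=-1,
)

```text
clock: 20.55
tcp_pos: [0.5891, 0.1674, 0.161]
ee_rot: [178.6, -0.3, 96.3]
ft_force: [-0.2, -0.2, 0.3]
width: 0.043
```

```bash
python3 - <<'E'
from h import *
wpieces('w7.png')
to((.5863,.1667,.1,96.4),(.5863,.1667,-.005,96.4))
E
```

```text
white [106.  55.] c 423.6 285.9 s 101 67 a 95.9 z 10.1
white [18. 92.] c 289.4 247.3 s 83 69 a 21.7 z 5.9
white [415. 124.] c 763.8 249.3 s 41 39 a 105.3 z 7.9
white [104. 161.] c 427.3 167.4 s 100 68 a 85.1 z 10.0
white [106. 260.] c 426.9 50.5 s 57 46 a 37.8 z 8.7
brown [254. 175.] c 595.6 168.0 s 100 65 a 95.6 z 6.0
at [0.589  0.1674 0.1609] [178.63  -0.25  96.34] w 0.0504 t 20.6 f [ 0.9 -0.2  0.2]
[-0.0006, -0.0042, 0.0608, np.float64(-0.001)]
[-0.0011, -0.0067, 0.1657, np.float64(-0.001)]
```

View pics/w7.png

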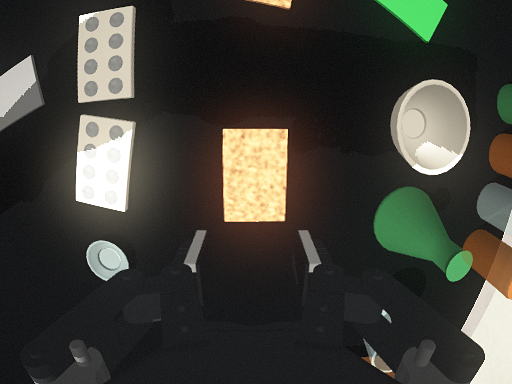

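The sheet is still flat, now at (595.6, 168.0) with angle 95.6°, seen at pixel (175, 254). I'll retry about 5 mm lower.

```bash
python3 - <<'E'
from h import *
to((.5956,.168,.1,95.6),(.5956,.168,-.005,95.6))
E
```

```text
at [0.589  0.1674 0.1609] [178.63  -0.25  96.34] w 0.0504 t 20.6 f [ 0.9 -0.2  0.2]
[-0.0004, 0.0052, 0.061, np.float64(0.013)]
[-0.0008, 0.0027, 0.166, np.float64(0.013)]
```

>>> drive_tool(
  plan=[
    [[0,0.005,0.01,0.013],[-0.0004,0.005,0.03,0.013],[-0.0004,0.005,0.06,0.013],[-0.0005,0.0045,0.09,0.013],[-0.0005,0.004,0.12,0.013],[-0.0008,0.003,0.145,0.013],[-0.0008,0.0028,0.157,0.013],[-0.0008,0.0027,0.163,0.013],[-0.0008,0.0027,0.1655,0.013],[-0.0008,0.0027,0.1655,0.013],[-0.0008,0.0027,0.1655,0.013]],
  ],
)

```text
clock: 21.7
tcp_pos: [0.5965, 0.1682, -0.0034]
ee_rot: [178.5, -0.3, 95.6]
ft_force: [-0.6, 0.8, 0.6]
width: 0.0855
```

>>> drive_tool(
  plan=[
    [[0,-0.001,0.0015,0],[0,-0.001,0.002,0],[0,-0.001,0.002,0],[0,-0.001,0.002,0]],
  ],
  grip=-0.63,
)

```text
clock: 22.1
tcp_pos: [0.5956, 0.1683, -0.0052]
ee_rot: [178.5, -0.3, 95.6]
ft_force: [-1.3, 1.0, 0.1]
width: 0.0697
```

>>> drive_tool(
  plan=[
    [[0,0,0,0],[0,0,0,0],[0,0,0,0],[0,0,0,0]],
  ],
  grip=1,
)

```text
clock: 22.5
tcp_pos: [0.596, 0.1683, -0.0044]
ee_rot: [178.5, -0.3, 95.6]
ft_force: [-2.1, -0.3, 5.8]
width: 0.0632
```

Gripped at 63.2 mm. Lifting.

>>> drive_tool(
  plan=[
    [[0,0,-0.005,0],[0,0,-0.015,0],[0,0,-0.03,0],[0,0,-0.05,0],[0,0,-0.075,0],[0,0,-0.105,0],[0,0,-0.135,0],[0,0,-0.155,0],[0,0,-0.17,0],[0,0,-0.17,0]],
  ],
)

```text
clock: 23.5
tcp_pos: [0.5928, 0.167, 0.1685]
ee_rot: [178.2, -0.4, 95.6]
ft_force: [0.1, 0.8, -0.8]
width: 0.0637
```

```bash
python3 - <<'E'
from h import *
p,d=env.capture('wrist');save('w8.png',p)
to((.576,-.2225,.165,-1))
E
```

```text
at [0.592  0.167  0.1666] [178.36  -0.38  95.58] w 0.0635 t 23.55 f [ 0.2  1.3 -0.9]
[-0.3861, -0.0538, -0.0025, np.float64(1.686)]
```

View pics/w8.png

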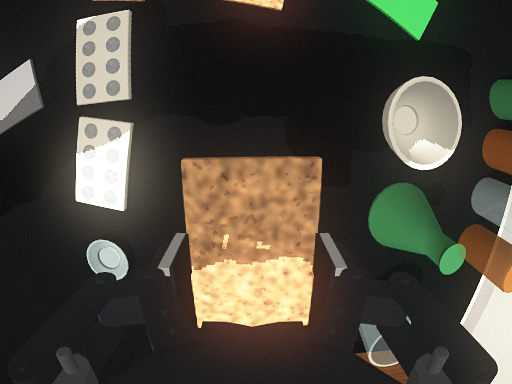

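The sheet is held square between the fingers. Now to the drawer.

>>> drive_tool(
  plan=[
    [[-0.012,-0.002,-0.002,0.05],[-0.03,-0.004,-0.002,0.15],[-0.055,-0.008,-0.002,0.26],[-0.083,-0.012,-0.002,0.38],[-0.111,-0.016,-0.002,0.5],[-0.139,-0.02,-0.002,0.62],[-0.167,-0.024,-0.002,0.74],[-0.195,-0.028,-0.002,0.86],[-0.223,-0.032,-0.002,0.98],[-0.251,-0.035,-0.002,1.1],[-0.279,-0.039,-0.002,1.22],[-0.307,-0.043,-0.002,1.34],[-0.332,-0.046,-0.002,1.45],[-0.355,-0.05,-0.002,1.55],[-0.373,-0.052,-0.002,1.63],[-0.386,-0.054,-0.002,1.686],[-0.386,-0.054,-0.002,1.686],[-0.386,-0.054,-0.002,1.686]],
  ],
)

```text
clock: 25.35
tcp_pos: [0.5755, -0.2221, 0.1639]
ee_rot: [-179.4, -1.5, -1.0]
ft_force: [-0.3, 0.6, 0.0]
width: 0.0636
```

```bash
python3 - <<'E'
from h import *
to((.576,-.2225,.1,-1),(.576,-.2225,.0285,-1))
E
```

```text
at [ 0.5755 -0.2221  0.1639] [-179.42   -1.52   -0.99] w 0.0636 t 25.35 f [-0.3  0.6  0. ]
[-0.0012, 0.001, 0.0639, np.float64(0.0)]
[-0.0031, 0.0017, 0.1354, np.float64(0.0)]
```

>>> drive_tool(
  plan=[
    [[0,0.0005,0.01,0],[-0.0005,0.0005,0.03,0],[-0.001,0.001,0.055,0],[-0.0015,0.001,0.08,0],[-0.002,0.0015,0.103,0],[-0.0025,0.0017,0.12,0],[-0.003,0.0017,0.129,0],[-0.003,0.0017,0.134,0],[-0.003,0.0017,0.137,0],[-0.003,0.0017,0.137,0]],
  ],
)

```text
clock: 26.35
tcp_pos: [0.5779, -0.2223, 0.0287]
ee_rot: [-179.4, -1.7, -0.9]
ft_force: [1.3, 2.6, 4.0]
width: 0.0633
```

>>> drive_tool(
  plan=[
    [[0,0,0,0],[0,0,0,0],[0,0,0,0],[0,0,-0.01,0],[0,0,-0.03,0],[0,0,-0.06,0],[0,0,-0.1,0],[0,0,-0.14,0],[0,0,-0.17,0],[0,0,-0.175,0],[0,0,-0.175,0]],
  ],
  grip=-1,
)

```text
clock: 27.45
tcp_pos: [0.5729, -0.2245, 0.2051]
ee_rot: [-179.4, -1.9, -0.9]
ft_force: [0.8, 0.3, -0.2]
width: 0.0855
```

```bash
python3 - <<'E'
from h import *
wpieces('w9.png',.02,.05)
to((.4278,.1674,.2,84.8))
p,d=env.capture('top')
for o in pieces(p,d)[:]: 
    if 40<o[3][1]<75: print(o)
E
```

```text
white [191. 176.] c 571.1 -152.0 s 61 17 a 90.7 z 22.0
brown [256. 173.] c 577.8 -222.8 s 206 162 a 89.2 z 22.2
at [ 0.5725 -0.2239  0.2036] [-179.41   -1.74   -0.93] w 0.0855 t 27.5 f [-0.5 -0.1 -1.4]
[-0.1511, -0.3889, 0.003, np.float64(-1.496)]
('white', [247.0, 129.0], [784, 8], [61, 53], 63.2, np.float64(8.8))
('white', [169.0, 225.0], [424, 285], [99, 68], -84.0, np.float64(9.4))
('white', [202.0, 223.0], [429, 166], [99, 66], 84.8, np.float64(8.9))
('white', [234.0, 223.0], [431, 47], [55, 51], -89.6, np.float64(8.4))
('white', [180.0, 264.0], [283, 242], [101, 65], 22.9, np.float64(5.3))
('white', [324.0, 262.0], [293, -278], [91, 64], 14.1, np.float64(2.3))
('brown', [183.0, 86.0], [910, 234], [84, 52], 16.2, np.float64(103.3))
('brown', [222.0, 86.0], [911, 97], [83, 52], 10.0, np.float64(104.6))
('brown', [140.0, 181.0], [584, 398], [100, 69], 84.1, np.float64(4.6))
('brown', [337.0, 203.0], [509, -306], [66, 53], -86.5, np.float64(97.3))
('brown', [138.0, 221.0], [437, 402], [100, 69], 84.5, np.float64(5.1))
```

View pics/w9.png

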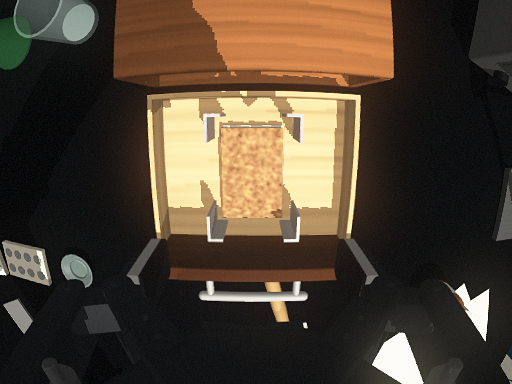

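The cork sheet lies flat and centred on plate 1, at pixel (173, 252). Next is the plate at (428, 167).

>>> drive_tool(
  plan=[
    [[-0.01,-0.025,0,-0.1],[-0.02,-0.05,0,-0.22],[-0.031,-0.08,0,-0.34],[-0.043,-0.11,0,-0.46],[-0.054,-0.14,0,-0.58],[-0.066,-0.17,0,-0.7],[-0.078,-0.2,0,-0.82],[-0.09,-0.23,0,-0.94],[-0.101,-0.26,0.001,-1.06],[-0.113,-0.29,0.001,-1.18],[-0.124,-0.32,0.002,-1.3],[-0.136,-0.35,0.003,-1.4],[-0.145,-0.373,0.003,-1.47],[-0.151,-0.389,0.003,-1.496],[-0.151,-0.389,0.003,-1.496],[-0.151,-0.389,0.003,-1.496]],
  ],
)

```text
clock: 29.15
tcp_pos: [0.4278, 0.1671, 0.1992]
ee_rot: [178.4, -0.7, 84.7]
ft_force: [1.7, -0.7, 0.5]
width: 0.0852
```

```bash
python3 - <<'E'
from h import *
wpieces('w10.png')
to((.4278,.1674,.1,84.8),(.4278,.1674,-.004,84.8))
E
```

```text
white [233.  67.] c 423.1 285.8 s 100 66 a 95.9 z 10.1
white [122. 120.] c 281.8 242.9 s 101 66 a 22.5 z 6.0
white [247. 168.] c 427.1 167.2 s 100 66 a 84.5 z 10.0
white [ 30. 259.] c 63.8 64.6 s 133 57 a 131.6 z 12.6
white [257. 262.] c 427.7 47.3 s 55 53 a 16.6 z 9.2
at [0.428  0.1666 0.1994] [178.4   -0.7   84.64] w 0.0853 t 29.2 f [-0.8 -0.7  0.3]
[-0.0004, -0.003, 0.0993, np.float64(-0.003)]
[-0.0017, -0.006, 0.2033, np.float64(-0.003)]
```

>>> drive_tool(
  plan=[
    [[-0.0002,-0.001,0.03,-0.003],[-0.0003,-0.002,0.065,-0.003],[-0.0005,-0.004,0.1,-0.003],[-0.001,-0.005,0.135,-0.003],[-0.0013,-0.0055,0.165,-0.003],[-0.0015,-0.006,0.185,-0.003],[-0.0017,-0.0065,0.196,-0.003],[-0.0017,-0.0067,0.202,-0.003],[-0.0017,-0.0067,0.204,-0.003],[-0.0017,-0.0067,0.204,-0.003],[-0.0017,-0.0067,0.204,-0.003]],
  ],
)

```text
clock: 30.3
tcp_pos: [0.4278, 0.1678, -0.0039]
ee_rot: [178.3, -0.8, 84.8]
ft_force: [-0.0, -0.3, -0.1]
width: 0.0853
```

>>> drive_tool(
  plan=[
    [[0,0,0.001,0],[0,0,0.001,0],[0,0,0.001,0],[0,0,0.001,0],[0,0,0.001,0]],
  ],
  grip=1,
)

```text
clock: 30.8
tcp_pos: [0.4284, 0.1682, -0.0038]
ee_rot: [178.3, -0.8, 84.8]
ft_force: [-3.8, -0.7, 11.6]
width: 0.064
```

>>> drive_tool(
  plan=[
    [[0,0,-0.005,0],[0,0,-0.015,0],[0,0,-0.03,0],[0,0,-0.05,0],[0,0,-0.075,0],[0,0,-0.105,0],[0,0,-0.135,0],[0,0,-0.155,0],[0,0,-0.17,0],[0,0,-0.17,0]],
  ],
)

```text
clock: 31.8
tcp_pos: [0.4242, 0.1666, 0.1686]
ee_rot: [178.1, -1.0, 84.8]
ft_force: [-0.3, -0.9, -0.5]
width: 0.0639
```

```bash
python3 - <<'E'
from h import *
p,d=env.capture('wrist');save('w11.png',p)
to((.576,-.2225,.17,-1))
p,d=env.capture('top')
for o in pieces(p,d)[:]: 
    if 40<o[3][1]<75: print(o)
E
```

```text
at [0.4235 0.1664 0.1671] [178.19  -0.95  84.81] w 0.0642 t 31.85 f [-0.3  0.4 -1.1]
[-0.3734, 0.1873, -0.0032, np.float64(1.498)]
('white', [247.0, 129.0], [784, 8], [61, 53], 63.2, np.float64(9.0))
('white', [234.0, 223.0], [432, 47], [55, 51], -89.6, np.float64(7.9))
('white', [324.0, 262.0], [294, -278], [94, 64], 14.1, np.float64(1.9))
('brown', [183.0, 86.0], [911, 234], [85, 53], 17.9, np.float64(102.0))
('brown', [222.0, 86.0], [911, 97], [83, 52], 10.0, np.float64(105.1))
('brown', [140.0, 181.0], [584, 398], [100, 69], 84.1, np.float64(5.4))
('brown', [136.0, 221.0], [437, 402], [100, 69], 84.5, np.float64(4.9))
```

View pics/w11.png

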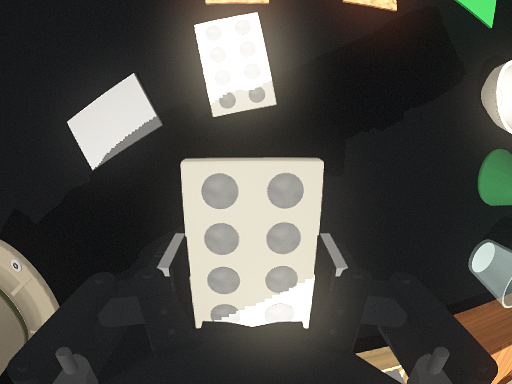

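>>> drive_tool(
  plan=[
    [[-0.012,0.006,-0.003,0.05],[-0.03,0.015,-0.003,0.13],[-0.055,0.028,-0.003,0.23],[-0.082,0.041,-0.003,0.33],[-0.109,0.055,-0.003,0.44],[-0.136,0.068,-0.003,0.55],[-0.163,0.082,-0.003,0.66],[-0.19,0.095,-0.003,0.77],[-0.217,0.109,-0.003,0.88],[-0.244,0.122,-0.003,0.99],[-0.271,0.136,-0.003,1.1],[-0.298,0.149,-0.003,1.2],[-0.322,0.161,-0.003,1.29],[-0.344,0.172,-0.003,1.38],[-0.361,0.181,-0.003,1.45],[-0.373,0.187,-0.003,1.498],[-0.373,0.187,-0.003,1.498],[-0.373,0.187,-0.003,1.498]],
  ],
)

```text
clock: 33.7
tcp_pos: [0.5747, -0.2224, 0.1685]
ee_rot: [-179.3, -1.7, -1.0]
ft_force: [0.1, -0.1, -0.6]
width: 0.0641
```

```bash
python3 - <<'E'
from h import *
to((.576,-.2225,.1,-1),(.576,-.2225,.036,-1))
E
```

```text
at [ 0.5747 -0.2224  0.1685] [-179.25   -1.72   -1.04] w 0.0641 t 33.7 f [ 0.1 -0.1 -0.6]
[-0.0008, 0.0009, 0.0685, np.float64(-0.001)]
[-0.0027, 0.0018, 0.1325, np.float64(-0.001)]
```

>>> drive_tool(
  plan=[
    [[0,0.0005,0.01,0],[-0.0005,0.0005,0.03,0],[-0.001,0.001,0.055,0],[-0.0015,0.001,0.08,0],[-0.002,0.0015,0.1,0],[-0.0025,0.0017,0.117,0],[-0.003,0.0017,0.126,0],[-0.003,0.0017,0.131,0],[-0.003,0.0017,0.134,0],[-0.003,0.0017,0.134,0]],
  ],
)

```text
clock: 34.7
tcp_pos: [0.577, -0.2225, 0.036]
ee_rot: [-179.3, -1.9, -1.0]
ft_force: [0.9, 1.6, 2.3]
width: 0.0638
```

>>> drive_tool(
  plan=[
    [[0,0,0,0],[0,0,0,0],[0,0,0,0],[0,0,-0.01,0],[0,0,-0.03,0],[0,0,-0.06,0],[0,0,-0.1,0],[0,0,-0.14,0],[0,0,-0.165,0],[0,0,-0.17,0],[0,0,-0.17,0]],
  ],
  grip=-1,
)

```text
clock: 35.8
tcp_pos: [0.5717, -0.225, 0.2072]
ee_rot: [-179.3, -2.0, -1.0]
ft_force: [0.1, -0.2, -1.0]
width: 0.085
```

```bash
python3 - <<'E'
from h import *
wpieces('w12.png',.02,.06)
p,d=env.capture('top')
for o in pieces(p,d)[:]: 
    if 40<o[3][1]<75: print(o)
to((.438,.402,.2,84.5),(.584,.398,.2,84.1),(.53,.1,.2,84))
E
```

```text
white [80. 23.] c 765.7 -19.9 s 48 12 a 147.2 z 41.1
white [254. 176.] c 571.9 -222.8 s 106 91 a 179.1 z 48.1
brown [254. 165.] c 579.4 -223.1 s 206 162 a 89.1 z 22.1
('white', [247.0, 129.0], [784, 8], [61, 53], 63.2, np.float64(8.4))
('white', [169.0, 225.0], [424, 285], [99, 68], -83.9, np.float64(9.2))
('white', [234.0, 223.0], [432, 47], [55, 51], -89.6, np.float64(8.3))
('white', [180.0, 264.0], [283, 242], [101, 65], 22.7, np.float64(4.9))
('white', [324.0, 262.0], [294, -278], [94, 64], 14.1, np.float64(2.2))
('brown', [183.0, 86.0], [910, 233], [85, 53], 17.9, np.float64(104.2))
('brown', [222.0, 86.0], [911, 97], [83, 52], 10.0, np.float64(104.6))
('brown', [140.0, 181.0], [584, 398], [100, 69], 84.1, np.float64(5.0))
('brown', [338.0, 203.0], [509, -311], [59, 48], -89.6, np.float64(99.4))
('brown', [138.0, 221.0], [437, 402], [100, 69], 84.5, np.float64(4.9))
at [ 0.571  -0.2242  0.2049] [-179.23   -1.8    -1.  ] w 0.0852 t 35.9 f [ 0.3  1.5 -1.6]
[-0.144, -0.6237, 0.0088, np.float64(-1.492)]
[0.002, -0.6222, 0.0134, np.float64(-1.485)]
[-0.0468, -0.3233, 0.0078, np.float64(-1.484)]
```

View pics/w12.png

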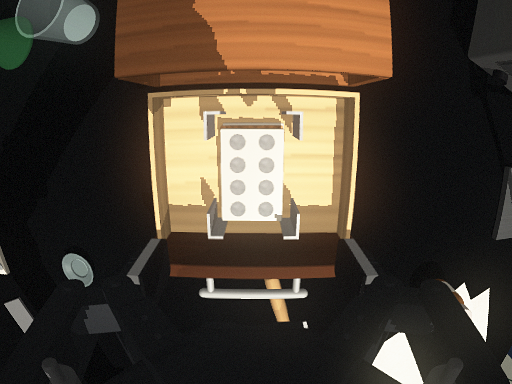

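Plate 2 is flat on the sheet, with its top at 48.1 mm (48 expected). Next is the sheet at (437, 402).

>>> drive_tool(
  plan=[
    [[-0.007,-0.03,0,-0.1],[-0.015,-0.065,0,-0.2],[-0.024,-0.105,0,-0.3],[-0.033,-0.145,0.001,-0.4],[-0.043,-0.185,0.002,-0.5],[-0.052,-0.225,0.003,-0.6],[-0.061,-0.265,0.003,-0.7],[-0.07,-0.305,0.004,-0.8],[-0.08,-0.345,0.005,-0.9],[-0.089,-0.385,0.005,-1.0],[-0.098,-0.425,0.006,-1.1],[-0.107,-0.465,0.006,-1.2],[-0.117,-0.505,0.007,-1.3],[-0.126,-0.545,0.008,-1.37],[-0.134,-0.58,0.008,-1.43],[-0.14,-0.607,0.0085,-1.475],[-0.144,-0.6237,0.0088,-1.492],[-0.144,-0.6237,0.0088,-1.492],[-0.144,-0.6237,0.0088,-1.492]],
  ],
)

```text
clock: 37.8
tcp_pos: [0.4384, 0.4006, 0.1992]
ee_rot: [178.3, -0.8, 84.4]
ft_force: [0.3, -1.6, -0.2]
width: 0.0853
```

```bash
python3 - <<'E'
from h import *
wpieces('w13.png')
to((.438,.402,.1,84.5),(.438,.402,-.005,84.5))
E
```

```text
white [244. 256.] c 422.8 285.9 s 101 66 a 96.6 z 10.0
brown [363. 157.] c 582.7 399.2 s 101 67 a 83.8 z 6.0
brown [246. 170.] c 435.4 403.3 s 100 65 a 85.0 z 6.0
at [0.4388 0.4001 0.1996] [178.26  -0.83  84.34] w 0.0855 t 37.85 f [ 0.4 -0.  -0.7]
[0.0004, -0.004, 0.0995, np.float64(-0.003)]
[-0.0011, -0.0072, 0.2045, np.float64(-0.003)]
```

>>> drive_tool(
  plan=[
    [[0.001,-0.004,0.03,-0.01],[0.001,-0.005,0.065,-0.01],[0.001,-0.007,0.1,-0.01],[0.0005,-0.008,0.135,-0.01],[0,-0.009,0.165,-0.01],[0,-0.0095,0.185,-0.01],[0,-0.01,0.196,-0.01],[0,-0.01,0.202,-0.01],[0,-0.01,0.205,-0.01],[0,-0.01,0.205,-0.01],[0,-0.01,0.205,-0.01]],
  ],
)

```text
clock: 38.95
tcp_pos: [0.436, 0.4039, -0.0045]
ee_rot: [178.2, -0.9, 84.9]
ft_force: [0.8, 0.3, 0.2]
width: 0.0855
```

>>> drive_tool(
  plan=[
    [[0,0,0.001,0],[0,0,0.001,0],[0,0,0.001,0]],
  ],
  grip=-0.63,
)

```text
clock: 39.25
tcp_pos: [0.4361, 0.404, -0.0052]
ee_rot: [178.2, -0.9, 84.9]
ft_force: [0.1, -0.2, -0.4]
width: 0.0695
```

>>> drive_tool(
  plan=[
    [[0,0,0,0],[0,0,0,0],[0,0,0,0],[0,0,0,0]],
  ],
  grip=1,
)

```text
clock: 39.65
tcp_pos: [0.4363, 0.4044, -0.0044]
ee_rot: [178.2, -1.0, 84.9]
ft_force: [-2.1, -0.9, 7.2]
width: 0.0635
```

>>> drive_tool(
  plan=[
    [[0,0,-0.005,0],[0,0,-0.015,0],[0,0,-0.03,0],[0,0,-0.05,0],[0,0,-0.075,0],[0,0,-0.105,0],[0,0,-0.135,0],[0,0,-0.155,0],[0,0,-0.17,0],[0,0,-0.17,0]],
  ],
)

```text
clock: 40.65
tcp_pos: [0.4316, 0.4028, 0.1684]
ee_rot: [178.0, -1.2, 84.9]
ft_force: [0.2, -0.3, -0.9]
width: 0.0629
```

```bash
python3 - <<'E'
from h import *
p,d=env.capture('wrist');save('w14.png',p)
to((.576,-.2225,.17,-1))
E
```

```text
at [0.4309 0.4023 0.1665] [178.12  -1.07  84.91] w 0.0631 t 40.7 f [-0.2  0.8 -1.3]
[-0.6093, 0.2003, -0.0083, np.float64(1.499)]
```

View pics/w14.png

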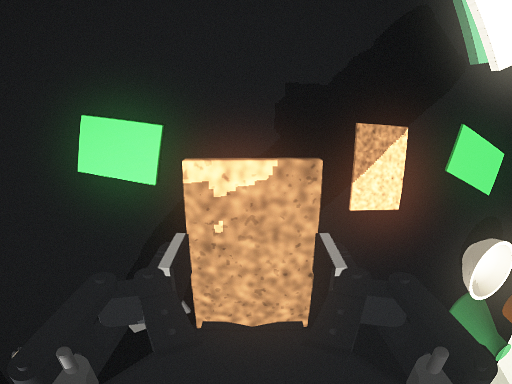

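>>> drive_tool(
  plan=[
    [[-0.012,0.004,-0.001,0.03],[-0.034,0.011,-0.001,0.09],[-0.068,0.022,-0.001,0.17],[-0.106,0.035,-0.002,0.27],[-0.144,0.047,-0.002,0.37],[-0.182,0.06,-0.003,0.47],[-0.22,0.072,-0.003,0.57],[-0.258,0.085,-0.004,0.67],[-0.296,0.097,-0.004,0.77],[-0.334,0.11,-0.005,0.87],[-0.372,0.122,-0.005,0.97],[-0.41,0.135,-0.006,1.07],[-0.448,0.147,-0.006,1.17],[-0.486,0.16,-0.007,1.27],[-0.524,0.172,-0.008,1.36],[-0.56,0.184,-0.008,1.43],[-0.588,0.193,-0.008,1.475],[-0.609,0.2,-0.008,1.499],[-0.609,0.2,-0.008,1.499],[-0.609,0.2,-0.008,1.499]],
  ],
)

```text
clock: 42.7
tcp_pos: [0.5745, -0.223, 0.1685]
ee_rot: [-179.1, -1.8, -1.2]
ft_force: [1.2, -0.7, -0.2]
width: 0.0634
```

```bash
python3 - <<'E'
from h import *
to((.576,-.2225,.1,-1),(.576,-.2225,.0445,-1))
E
```

```text
at [ 0.5745 -0.223   0.1685] [-179.06   -1.82   -1.16] w 0.0634 t 42.7 f [ 1.2 -0.7 -0.2]
[-0.0006, 0.0006, 0.0685, np.float64(-0.003)]
[-0.0024, 0.0015, 0.124, np.float64(-0.003)]
```

>>> drive_tool(
  plan=[
    [[0,0.0005,0.01,0],[-0.0005,0.0005,0.03,0],[-0.001,0.001,0.055,0],[-0.0015,0.001,0.08,0],[-0.002,0.0015,0.1,0],[-0.0025,0.0015,0.114,0],[-0.003,0.0015,0.12,0],[-0.003,0.0015,0.123,0],[-0.003,0.0015,0.125,0],[-0.003,0.0015,0.125,0]],
  ],
)

```text
clock: 43.7
tcp_pos: [0.5767, -0.2226, 0.0451]
ee_rot: [-179.1, -2.0, -1.1]
ft_force: [0.8, 0.5, 4.0]
width: 0.0633
```

>>> drive_tool(
  plan=[
    [[0,0,0,0],[0,0,0,0],[0,0,0,0],[0,0,-0.01,0],[0,0,-0.03,0],[0,0,-0.06,0],[0,0,-0.1,0],[0,0,-0.135,0],[0,0,-0.155,0],[0,0,-0.16,0],[0,0,-0.16,0]],
  ],
  grip=-1,
)

```text
clock: 44.8
tcp_pos: [0.5713, -0.2253, 0.2059]
ee_rot: [-179.1, -2.1, -1.1]
ft_force: [0.1, 0.7, -0.6]
width: 0.0854
```

```bash
python3 - <<'E'
from h import *
wpieces('w15.png',.049,.06)
p,d=env.capture('top')
for o in pieces(p,d)[:]: 
    if 40<o[3][1]<75: print(o)
to((.423,.2859,.2,96.1))
E
```

```text
brown [252. 175.] c 574.0 -221.2 s 100 66 a 178.9 z 54.0
('white', [247.0, 129.0], [784, 8], [61, 53], 63.2, np.float64(9.1))
('white', [169.0, 225.0], [424, 285], [99, 68], -83.9, np.float64(9.2))
('white', [234.0, 223.0], [431, 47], [55, 51], -89.6, np.float64(9.0))
('white', [180.0, 264.0], [283, 242], [101, 65], 22.5, np.float64(5.2))
('white', [324.0, 262.0], [294, -278], [94, 64], 14.1, np.float64(1.9))
('brown', [183.0, 86.0], [910, 233], [85, 52], 17.9, np.float64(103.7))
('brown', [222.0, 86.0], [911, 97], [83, 52], 10.0, np.float64(104.4))
('brown', [140.0, 181.0], [584, 398], [100, 69], 84.1, np.float64(5.1))
at [ 0.5707 -0.2246  0.204 ] [-179.04   -1.91   -1.13] w 0.0855 t 44.9 f [-0.7  0.4 -1. ]
[-0.1577, -0.5075, 0.0072, np.float64(-1.697)]
```

View pics/w15.png

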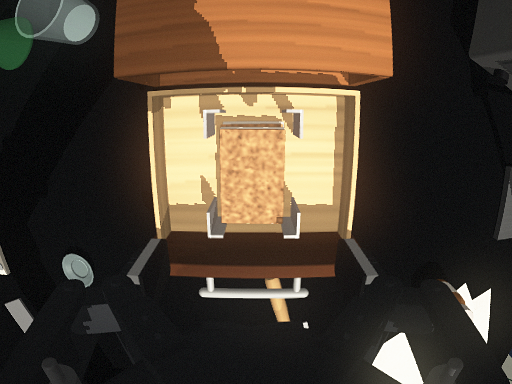

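The sheet is on top at 54.0 mm, centred. Now the last plate at (423, 286).

>>> drive_tool(
  plan=[
    [[-0.009,-0.03,0,-0.1],[-0.02,-0.065,0.001,-0.21],[-0.032,-0.102,0.001,-0.33],[-0.044,-0.14,0.002,-0.45],[-0.056,-0.178,0.002,-0.57],[-0.067,-0.216,0.003,-0.69],[-0.079,-0.254,0.003,-0.81],[-0.091,-0.292,0.004,-0.93],[-0.103,-0.33,0.004,-1.05],[-0.115,-0.368,0.005,-1.17],[-0.126,-0.406,0.006,-1.29],[-0.138,-0.444,0.006,-1.41],[-0.147,-0.475,0.007,-1.53],[-0.154,-0.496,0.007,-1.64],[-0.1577,-0.5075,0.007,-1.697],[-0.1577,-0.5075,0.007,-1.697],[-0.1577,-0.5075,0.007,-1.697]],
  ],
)

```text
clock: 46.6
tcp_pos: [0.4228, 0.2851, 0.1992]
ee_rot: [178.1, -0.6, 96.0]
ft_force: [0.2, -0.7, -0.3]
width: 0.0855
```

```bash
python3 - <<'E'
from h import *
wpieces('w16.png')
to((.423,.2859,.1,96.1),(.423,.2859,-.0045,96.1))
E
```

```text
white [246. 167.] c 422.6 286.1 s 100 66 a 95.8 z 10.1
white [132. 192.] c 282.0 243.0 s 101 66 a 22.0 z 5.9
white [ 23. 279.] c 63.0 69.8 s 117 51 a 132.6 z 12.4
brown [387.  98.] c 582.9 398.7 s 100 67 a 84.8 z 6.1
at [0.4231 0.2847 0.1995] [178.04  -0.65  95.97] w 0.0855 t 46.65 f [ 0.6 -1.  -0.1]
[0.0001, -0.0034, 0.0995, np.float64(-0.002)]
[-0.0011, -0.007, 0.2039, np.float64(-0.002)]
```

>>> drive_tool(
  plan=[
    [[0.0003,-0.001,0.03,0],[0.0003,-0.002,0.065,0],[0,-0.0035,0.1,0],[0,-0.005,0.135,0],[-0.0005,-0.006,0.165,0],[-0.001,-0.0065,0.185,0],[-0.001,-0.007,0.196,0],[-0.001,-0.0073,0.202,0],[-0.001,-0.0073,0.2045,0],[-0.001,-0.0073,0.2045,0],[-0.001,-0.0073,0.2045,0]],
  ],
)

```text
clock: 47.75
tcp_pos: [0.4233, 0.2864, -0.0042]
ee_rot: [178.0, -0.7, 96.0]
ft_force: [-1.4, 0.0, -0.2]
width: 0.0855
```

>>> drive_tool(
  plan=[
    [[0,0,0.0005,0],[0,0,0.0005,0],[0,0,0.0005,0],[0,0,0.0005,0],[0,0,0.0005,0]],
  ],
  grip=1,
)

```text
clock: 48.25
tcp_pos: [0.4238, 0.2869, -0.0034]
ee_rot: [177.9, -0.8, 96.0]
ft_force: [-4.2, -1.4, 10.6]
width: 0.064
```

>>> drive_tool(
  plan=[
    [[0,0,-0.005,0],[0,0,-0.015,0],[0,0,-0.03,0],[0,0,-0.05,0],[0,0,-0.075,0],[0,0,-0.105,0],[0,0,-0.135,0],[0,0,-0.155,0],[0,0,-0.17,0],[0,0,-0.17,0]],
  ],
)

```text
clock: 49.25
tcp_pos: [0.419, 0.2845, 0.1691]
ee_rot: [177.7, -1.0, 95.9]
ft_force: [0.1, 0.7, -1.4]
width: 0.064
```

```bash
python3 - <<'E'
from h import *
p,d=env.capture('wrist');save('w17.png',p)
to((.576,-.2235,.175,-1))
E
```

```text
at [0.4183 0.2842 0.1675] [177.82  -0.89  95.95] w 0.0637 t 49.3 f [-0.2 -0.4 -1.6]
[-0.5212, 0.1047, -0.0117, np.float64(1.692)]
```

View pics/w17.png

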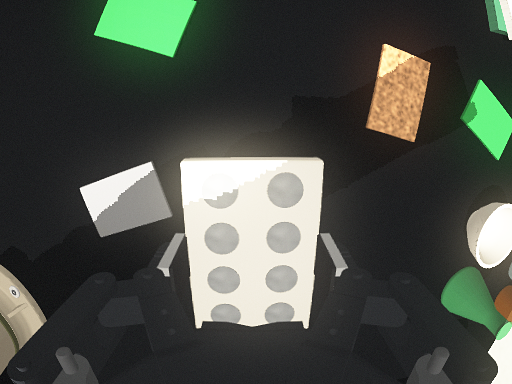

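>>> drive_tool(
  plan=[
    [[-0.012,0.002,-0.003,0.04],[-0.032,0.006,-0.005,0.11],[-0.06,0.012,-0.008,0.2],[-0.093,0.019,-0.01,0.31],[-0.126,0.025,-0.011,0.42],[-0.159,0.032,-0.011,0.53],[-0.192,0.038,-0.011,0.64],[-0.225,0.045,-0.011,0.75],[-0.258,0.052,-0.011,0.86],[-0.291,0.058,-0.011,0.97],[-0.324,0.065,-0.011,1.08],[-0.357,0.072,-0.011,1.19],[-0.39,0.078,-0.011,1.3],[-0.423,0.085,-0.011,1.4],[-0.455,0.092,-0.011,1.5],[-0.485,0.098,-0.011,1.59],[-0.507,0.102,-0.011,1.65],[-0.521,0.1047,-0.0115,1.692],[-0.521,0.1047,-0.0115,1.692],[-0.521,0.1047,-0.0115,1.692]],
  ],
)

```text
clock: 51.3
tcp_pos: [0.5751, -0.2238, 0.1741]
ee_rot: [-178.9, -2.0, -1.1]
ft_force: [0.2, 1.0, -2.2]
width: 0.064
```

```bash
python3 - <<'E'
from h import *
to((.576,-.2225,.1,-1),(.576,-.2225,.052,-1))
E
```

```text
at [ 0.5751 -0.2238  0.1741] [-178.85   -1.96   -1.1 ] w 0.064 t 51.3 f [ 0.2  1.  -2.2]
[-0.0016, 0.0001, 0.0741, np.float64(-0.002)]
[-0.0033, 0.0011, 0.122, np.float64(-0.002)]
```

>>> drive_tool(
  plan=[
    [[-0.0005,0,0.01,0],[-0.001,0,0.03,0],[-0.0015,0,0.055,0],[-0.002,0.0005,0.08,0],[-0.0025,0.001,0.099,0],[-0.003,0.001,0.112,0],[-0.0035,0.001,0.118,0],[-0.0035,0.001,0.121,0],[-0.0035,0.001,0.123,0],[-0.0035,0.001,0.123,0]],
  ],
)

```text
clock: 52.3
tcp_pos: [0.5768, -0.2227, 0.0526]
ee_rot: [-178.9, -2.1, -1.1]
ft_force: [-1.4, 0.7, 3.4]
width: 0.0639
```

>>> drive_tool(
  plan=[
    [[0,0,0,0],[0,0,0,0],[0,0,0,0],[0,0,-0.01,0],[0,0,-0.03,0],[0,0,-0.06,0],[0,0,-0.1,0],[0,0,-0.13,0],[0,0,-0.148,0],[0,0,-0.152,0],[0,0,-0.152,0]],
  ],
  grip=-1,
)

```text
clock: 53.4
tcp_pos: [0.5713, -0.2257, 0.205]
ee_rot: [-178.9, -2.2, -1.1]
ft_force: [0.9, 0.4, -0.5]
width: 0.0854
```

```bash
python3 - <<'E'
from h import *
wpieces('w18.png',.058,.07)
p,d=env.capture('top')
for o in pieces(p,d)[:]: 
    if 40<o[3][1]<75: print(o)
p,d=env.capture('scene');save('s18.png',p)
cal=env.calibration('wrist');p,d=env.capture('wrist')
W=cloud('wrist',d,cal)
m=(W[...,2]>.07)&(W[...,2]<.09)&(W[...,0]>.42)&(W[...,0]<.47)&(W[...,1]<-.1)&(W[...,1]>-.35)
print('handle',np.median(W[m],0),W[m].min(0),W[m].max(0))
to((.446,-.221,.2,89),(.446,-.221,.2,-91))
E
```

```text
white [252. 178.] c 573.0 -222.5 s 105 86 a 179.6 z 64.1
brown [200.  94.] c 664.0 -178.7 s 134 36 a 103.7 z 60.0
('white', [247.0, 129.0], [784, 8], [61, 53], 63.2, np.float64(8.3))
('white', [235.0, 223.0], [432, 47], [55, 51], -89.6, np.float64(8.1))
('white', [180.0, 264.0], [283, 242], [101, 65], 22.5, np.float64(5.2))
('white', [324.0, 262.0], [294, -278], [94, 64], 14.1, np.float64(1.8))
('brown', [183.0, 86.0], [911, 233], [86, 53], 19.2, np.float64(102.5))
('brown', [222.0, 86.0], [912, 97], [83, 52], 10.0, np.float64(104.1))
('brown', [140.0, 181.0], [584, 398], [100, 69], 84.1, np.float64(5.1))
handle [ 0.45527443 -0.22135639  0.08197967] [ 0.44723789 -0.28014253  0.07314909] [ 0.4699467  -0.16131586  0.08488612]
at [ 0.5707 -0.2251  0.2031] [-178.84   -1.99   -1.08] w 0.0851 t 53.6 f [-1.  -0.4  0. ]
[-0.1248, -0.0017, -0.0012, np.float64(-1.572)]
[-0.1248, -0.0017, -0.0012, np.float64(1.569)]
```

View pics/w18.png

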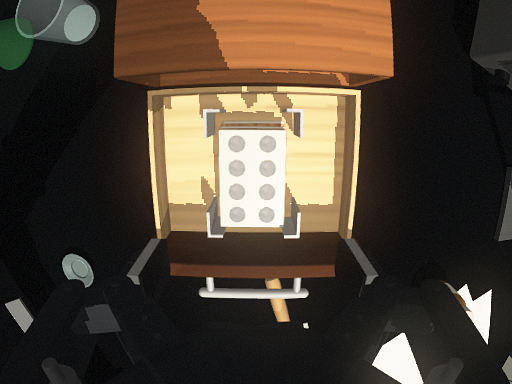

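View pics/s18.png

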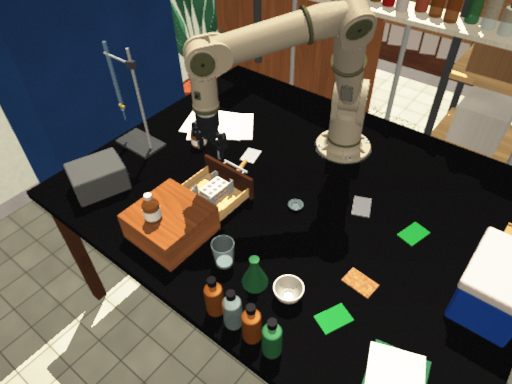

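The top plate reads 64.1 mm (64 expected), so the stack is complete. The spare sheet lies flat at (584, 398), and the drawer handle is now at x ≈ 0.452. Next I close the drawer.

>>> drive_tool(
  plan=[
    [[-0.01,0,-0.001,-0.13],[-0.02,0,-0.001,-0.26],[-0.03,0,-0.001,-0.4],[-0.04,0,-0.001,-0.53],[-0.05,0,-0.001,-0.67],[-0.06,0,-0.001,-0.8],[-0.07,0,-0.001,-0.93],[-0.08,0,-0.001,-1.07],[-0.09,0,-0.001,-1.2],[-0.1,-0.001,-0.001,-1.33],[-0.11,-0.0017,-0.001,-1.46],[-0.12,-0.0017,-0.001,-1.572],[-0.12,-0.0017,-0.001,-1.572],[-0.12,-0.0017,-0.001,-1.572]],
  ],
  grip=0.3,
)

```text
clock: 55.0
tcp_pos: [0.4509, -0.2209, 0.1997]
ee_rot: [178.0, -1.2, 88.8]
ft_force: [-0.6, -0.4, 0.2]
width: 0.03
```

```bash
python3 - <<'E'
from h import *
s=env.observe()
cal=env.calibration('wrist');p,d=env.capture('wrist');save('w19.png',p)
W=cloud('wrist',d,cal)
m=(W[...,2]>.07)&(W[...,2]<.09)&(W[...,0]>.40)&(W[...,0]<.48)&(W[...,1]<-.19)&(W[...,1]>-.25)
print('handle',np.median(W[m],0),W[m].min(0),W[m].max(0))
x=np.median(W[m],0)[0]
m=(W[...,2]>.07)&(W[...,2]<.09)&(W[...,0]>x-.03)&(W[...,0]<x+.02)&(W[...,1]<-.1)&(W[...,1]>-.33)
print(W[m][:,1].min(),W[m][:,1].max())
to((x,-.221,.12,89),(x,-.221,.063,89))
E
```

```text
handle [ 0.45236222 -0.21861885  0.0825843 ] [ 0.44676608 -0.24986627  0.07704273] [ 0.45800237 -0.19000828  0.0856013 ]
-0.27999098587703153 -0.16082820418594818
at [ 0.4511 -0.2209  0.1997] [178.03  -1.17  88.87] w 0.03 t 55.05 f [-0.4  0.5 -0.4]
[-0.0017, -0.0015, 0.0797, np.float64(-0.002)]
[-0.0028, -0.0035, 0.1366, np.float64(-0.002)]
```

View pics/w19.png

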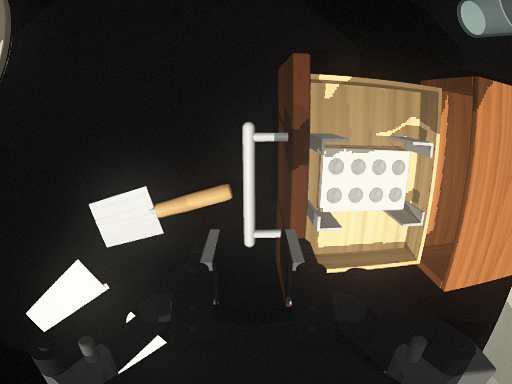

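>>> drive_tool(
  plan=[
    [[-0.001,-0.0005,0.02,0],[-0.0015,-0.001,0.045,0],[-0.0017,-0.0015,0.075,0],[-0.002,-0.0025,0.1,0],[-0.0025,-0.003,0.12,0],[-0.0028,-0.0035,0.132,0],[-0.0028,-0.0035,0.1366,0],[-0.0028,-0.0035,0.1366,0]],
  ],
)

```text
clock: 55.85
tcp_pos: [0.4524, -0.221, 0.0629]
ee_rot: [178.1, -1.1, 88.8]
ft_force: [0.1, 0.2, -0.4]
width: 0.0302
```

>>> drive_tool(
  plan=[
    [[0,0,0,0],[0,0,0,0],[0,0,0,0],[0,0,0,0],[0,0,0,0]],
  ],
  grip=1,
)

```text
clock: 56.35
tcp_pos: [0.4532, -0.2214, 0.0639]
ee_rot: [178.0, -1.1, 88.8]
ft_force: [0.2, -1.0, 6.6]
width: 0.0089
```

```bash
python3 - <<'E'
from h import *
to((.446+.1,-.2212-.0016,.063,89),(.446+.177,-.2212-.0028,.063,89),(.446+.184,-.2212-.0028,.063,89))
E
```

```text
at [ 0.4532 -0.2214  0.0639] [177.96  -1.13  88.82] w 0.0089 t 56.35 f [ 0.2 -1.   6.6]
[0.0004, 0.0928, 0.0042, np.float64(-0.003)]
[0.0008, 0.1697, 0.0069, np.float64(-0.003)]
[0.001, 0.1767, 0.0072, np.float64(-0.003)]
```

>>> drive_tool(
  plan=[
    [[0,0.002,0,0],[0,0.006,0,0],[0,0.012,0.0005,0],[0,0.019,0.001,0],[0,0.027,0.001,0],[0,0.035,0.0015,0],[0.0003,0.043,0.002,0],[0.0003,0.051,0.002,0],[0.0003,0.059,0.0025,0],[0.0004,0.067,0.003,0],[0.0004,0.075,0.0035,0],[0.0004,0.083,0.004,0],[0.0005,0.091,0.004,0],[0.0005,0.099,0.0045,0],[0.0005,0.107,0.005,0],[0.0006,0.115,0.005,0],[0.0006,0.122,0.005,0],[0.0006,0.128,0.0055,0],[0.0006,0.132,0.0055,0],[0.0006,0.134,0.0055,0]],
  ],
)

```text
clock: 58.35
tcp_pos: [0.589, -0.2236, 0.0639]
ee_rot: [177.8, -1.1, 88.9]
ft_force: [-2.6, 0.5, 6.8]
width: 0.009
```

```bash
python3 - <<'E'
from h import *
to((.626,-.2240,.063,89),(.632,-.2240,.063,89))
E
```

```text
at [ 0.589  -0.2236  0.0639] [177.84  -1.1   88.87] w 0.009 t 58.35 f [-2.6  0.5  6.8]
[0.0003, 0.0369, 0.0023, np.float64(-0.002)]
[0.0004, 0.0429, 0.0026, np.float64(-0.002)]
```

>>> drive_tool(
  plan=[
    [[0,0.001,0,0],[0,0.004,0,0],[0,0.008,0.0005,0],[0,0.012,0.0005,0],[0,0.016,0.001,0],[0,0.02,0.001,0],[0,0.024,0.0015,0],[0,0.027,0.0015,0],[0,0.029,0.0015,0],[0,0.031,0.002,0],[0,0.033,0.002,0],[0,0.035,0.002,0],[0,0.036,0.002,0],[0,0.036,0.002,0]],
  ],
)

```text
clock: 59.75
tcp_pos: [0.6263, -0.2242, 0.064]
ee_rot: [177.7, -1.1, 88.9]
ft_force: [-0.8, 1.3, 7.1]
width: 0.009
```

>>> drive_tool(
  plan=[
    [[0,0.001,0,0],[0,0.002,0,0],[0,0.003,0,0],[0,0.004,0,0],[0,0.004,0,0]],
  ],
)

```text
clock: 60.25
tcp_pos: [0.627, -0.2242, 0.0639]
ee_rot: [178.1, -1.2, 88.8]
ft_force: [-18.0, 4.3, 16.3]
width: 0.0087
```

The drawer is home: the push meets 18 N and has stopped at x = 0.627. Releasing and lifting.

>>> drive_tool(
  plan=[
    [[0,0,0,0],[0,0,0,0],[0,0,0,0],[0,0,0,0],[0,-0.001,-0.01,0],[0,-0.001,-0.03,0],[0,-0.001,-0.06,0],[0,-0.001,-0.1,0],[0,-0.001,-0.14,0],[0,-0.001,-0.16,0]],
  ],
  grip=0.3,
)

```text
clock: 61.25
tcp_pos: [0.6215, -0.2287, 0.2289]
ee_rot: [177.8, -1.1, 88.8]
ft_force: [1.2, -0.1, 0.7]
width: 0.0297
```

```bash
python3 - <<'E'
from h import *
s=env.observe()
cal=env.calibration('wrist');p,d=env.capture('wrist');save('w20.png',p)
W=cloud('wrist',d,cal)
m=(W[...,2]>.07)&(W[...,2]<.09)&(W[...,0]>.59)&(W[...,0]<.65)&(W[...,1]<-.19)&(W[...,1]>-.25)
print('handle',np.median(W[m],0),W[m].min(0),W[m].max(0))
to((.5,.1,.25,89))
E
```

```text
handle [ 0.62625762 -0.21976766  0.08258068] [ 0.62130809 -0.24998595  0.07757262] [ 0.63143279 -0.19054766  0.08513595]
at [ 0.6222 -0.2291  0.2313] [177.62  -1.07  88.8 ] w 0.03 t 61.3 f [ 0.3 -0.4  2.7]
[0.3268, -0.1284, -0.0179, np.float64(-0.004)]
```

View pics/w20.png

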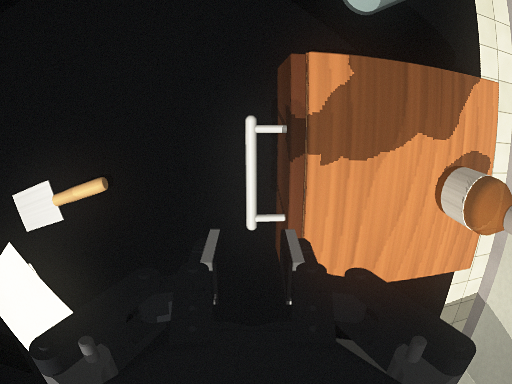

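The drawer front sits flush, with no gap, and the handle is at x = 0.626 (stop position 0.446 + 0.180). I'll back off and do a last check.

>>> drive_tool(
  plan=[
    [[0.02,-0.005,-0.01,0],[0.05,-0.02,-0.018,0],[0.09,-0.035,-0.018,0],[0.13,-0.05,-0.018,0],[0.17,-0.067,-0.018,0],[0.21,-0.082,-0.018,0],[0.25,-0.098,-0.018,0],[0.28,-0.11,-0.018,0],[0.31,-0.122,-0.018,0],[0.327,-0.128,-0.018,0],[0.327,-0.128,-0.018,0],[0.327,-0.128,-0.018,0]],
  ],
)

```text
clock: 62.5
tcp_pos: [0.5006, 0.0997, 0.2505]
ee_rot: [177.6, -1.1, 88.8]
ft_force: [-0.1, -0.3, 0.3]
width: 0.0299
```

```bash
python3 - <<'E'
from h import *
p,d=env.capture('top');save('t21.png',p)
for o in pieces(p,d)[:]: 
    if o[1][1]>100: print(o)
W=cloud('top',d)
m=(W[...,2]>.07)&(W[...,2]<.09)&(W[...,0]>.60)&(W[...,0]<.645)&(W[...,1]<-.19)&(W[...,1]>-.25)
print(np.median(W[m],0), env.observe()['joint_vel'].round(2))
E
```

```text
('white', [180.0, 130.0], [772, 254], [93, 91], -89.6, np.float64(27.4))
('white', [247.0, 129.0], [784, 8], [60, 53], 63.2, np.float64(10.0))
('white', [311.0, 166.0], [643, -225], [116, 39], -89.6, np.float64(80.5))
('white', [235.0, 223.0], [432, 45], [51, 51], -89.3, np.float64(8.5))
('white', [324.0, 262.0], [294, -278], [94, 64], 14.1, np.float64(1.9))
('white', [177.0, 266.0], [281, 249], [101, 52], 23.8, np.float64(5.5))
('brown', [140.0, 181.0], [584, 398], [100, 69], 84.1, np.float64(4.9))
('brown', [318.0, 236.0], [387, -254], [97, 19], 14.7, np.float64(16.5))
('brown', [43.0, 274.0], [249, 706], [99, 90], 0.5, np.float64(61.4))
[ 0.6290716  -0.22333927  0.08144996] [ 0.76  0.26  0.48 -0.07 -0.04  0.01 -0.07]
```

View pics/t21.png

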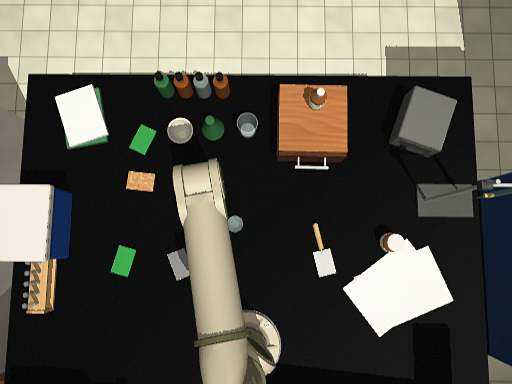

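The bench view shows the drawer closed, bystanders unmoved, the spare sheet flat at pixel (181, 140), and no other plates in sight.

```bash
python3 -c "
from station import env
print(env.sign_off())"
```

```text
the job is handed in; nothing more can be done
None
```

The stack is in the drawer, the drawer is closed, and I handed the job in at about 62.6 s of the 210 s allowed; no verdict is reported back.

- **What I did:** I pulled the drawer to its stop and stacked the three plates on the bench (the fourth was absent) with two cork sheets between them. I then pushed the drawer home and let go.
- **Stack checks:** The second plate, second sheet and third plate had tops at 48.1, 54.0 and 64.1 mm above the bench, against 48, 54 and 64 expected. The heights of the first sheet and last plate were not separately confirmed as centred; I judged those by eye. Pieces measured about 0–6 mm from the drawer's middle in length. The stack was last seen before closing, sitting between the corner angles but a little towards the front ones.
- **Closed drawer:** It stopped firmly at 18 N, and the front looked flush. The wrist camera put the handle at x = 0.626, which is the stop position plus 180 mm. The top camera read 0.629, about 3 mm different.
- **Bench:** The spare sheet lies flat where it started. The dish, mortar, beaker and spatula measured within 3 mm of their starting places; the flask and jar were checked by eye only.
- **What went wrong:** On the first try at one cork sheet the fingers slid over it, pressing with 41 N at the wrist and moving it about 9 mm. I gripped it lower and it went in normally. The tool also picked up about 2.5° of tilt over the run, and the drawer crept in about 6 mm while I was loading. Both stayed within limits.

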